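Clear the page and turn the divider of an open class binder

TASK

Get the open ring binder ready at its next section: with the fingertips, push the board eraser that was left on the left-hand page off the binder onto the bare desk beside it, then slip a fingertip under the tab of the top divider on the right and turn it over the rings so that it lies flat on the left-hand page. Only push with light touches: do not pinch, lift or carry anything, do not flick the divider over, leave the binder where it lies, and do not disturb the other things on the desk.

Things in the scene. Friction and masses are not known exactly. Their poses are not given: they have to be found in the camera images.
- binder: A5 two-ring binder lying open on the desk, loose, about 1.3 kg: its weight holds it against light pushes. Origin: underside, middle of the spine; x along the spine, away from the robot, y towards the left-hand page, z up. Black covers 235 mm along x, 3 mm thick, reaching 195 mm to either side of the spine line.
- page_left (a point): middle of the left-hand page, on top of its paper stack, 30.5 mm above the desk. Stack: 210 mm along the spine, from 12 to 156 mm left of the spine line; the right-hand stack under the divider mirrors it. From the left stack's edge another divider's fixed tab shows (50 mm long, at binder x = +65 mm, out to 174 mm from the spine line, 12 mm above the desk).
- spine (a point): the divider's turning axis, the ring centre line, runs along the binder's x axis 32 mm above the desk; this point is its middle (x = 0). Two steel rings of 24 mm radius stand around it at x = -40 and +40 mm, their tops 58 mm above the desk.
- divider (a joint): angle of the top divider about the ring centre line, rad: 0 = flat on the right-hand stack (start), 1.57 = upright, 3.14 = flat on the left-hand stack. About 85 g. The rings rub on it (0.045 N m) and its fall is damped: near upright it stays where it is left; at 60 degrees past upright or less it begins to sink to flat, slowly, by itself.
- divider_tab (a point): middle of the tab's outer edge. The divider is a stiff grey sheet 2.5 mm thick, mid-plane through the turning axis, 214 mm along the spine, 13 to 165 mm from the axis; at binder x = 0 its tab, 50 mm long, reaches out to 183 mm. It overhangs the paper: 27 mm free under the tab down to the cover (a lower fixed tab, out to 174 mm, is at x = -65 mm, 12 mm above the desk).
- eraser: felt board eraser with a wooden back, a block 120 x 46 x 40 mm (x, y, z), about 90 g, lying roughly along the spine on the left-hand page; origin: centre of its underside; its own y axis points away from the spine
- pencil_holder: square black holder full of pencils, 75 x 75 mm, 180 mm tall with pencils, beyond the left-hand page's outer corner; leave alone; origin at its underside
- chalk_carton: open carton of chalk 70 x 85 mm, 105 mm tall with its flap, right of the binder at its far end; leave alone; origin at its underside
- tube_rack: white rack of red-capped sample tubes 85 x 150 x 88 mm, beyond the right-hand page; leave alone; origin at its underside
- textbook: textbook 262 x 187 x 13 mm lying on the desk far to the left, with at least 0.13 m of bare desk between it and the binder; leave alone; origin at its underside
- stapler: black desk stapler 150 x 36 x 63 mm, about 0.2 m right of the binder; leave alone; origin at its underside
- tape_roll: roll of clear tape lying flat, 84 mm across, 24 mm high, beyond the left-hand page, near the binder; leave alone; origin at its underside
There are look-alikes about, which are no part of the job. There is more than one size of the eraser; the one meant has the size given above.

How it is judged:
By the outcome, as a careful person would: the job done as asked, in the order asked, and still so for the second after the job is handed in, with the robot touching nothing.
It also fails if it takes over 58 s, if anything falls off the work surface, if the arm or the gripper's body presses on something with over 40 N, if the wrist force passes 120 N, or if a joint passes its speed limit or range.

ROBOT

A 6-joint arm with a two-finger parallel gripper is mounted at the origin on the work surface. World frame = base frame: x ahead of the robot, y to its left, z up, the work surface at z = 0. Lengths are in m, angles in degrees, forces in N, time in s.
With the tool pointing down it reaches from about 0.375 to 0.9 m from the base axis. Payload 3.1 kg.
Tool frame: the origin (TCP) lies midway between the tips of the shut fingers; the grasp point (between the pads) lies bot.hold_point_z behind it (bot.hold_point_z is the distance from the TCP to the grasp point, in m); z points along the fingers, y is the direction in which the jaws open and shut (so a half turn about z gives the same grasp; the last joint's range is limited). The gripper opens to 87 mm and grips with 3 to 60 N. Pads are 19 mm wide; open, the fingers measure 117 mm over their backs; the gripper's body (75 mm by 190 mm) begins 51 mm behind the grasp point.
Start: joints at [-75.774, 30.224, 82.088, -0, 67.689, -10.227], TCP at [0.259, -0.569, 0.199] pointing down, gripper open.
Joint ranges: [-176.69, 176.69], [-43.24, 126.21], [12.49, 139.97], [-82, 262], [0, 151.66], [-163.58, 163.58]. Speed limits (degrees/s): [159.86, 159.86, 180, 180, 180, 180].

INTERFACE

Orientations are given as a 3x3 rotation matrix whose columns are the frame's x, y, z axes.
In Python, from rig import bot, vision, order gives the robot as it stands. The module is installed in compiled form; this text tells all that it offers.
- The arm moves only by the tool move_arm, never from a script. Its argument "moves" is a list of rows, each an object of numbers: "hand": the finger opening in mm, from 0 to 87; "x", "y", "z": the shift along the tool's x, y, z in units of 25 mm (1.0 is 25 mm); "wx", "wy", "wz": the turn, a rotation vector about the tool's x, y, z in degrees. In form: [{"hand": .., "x": .., "y": .., "z": .., "wx": .., "wy": .., "wz": ..}, ...]. A call has 1 to 20 rows; each row shifts and turns the commanded pose from where the row before left it, along the tool's axes as they then stand; what a row does not reach is not made up. A row lasts 1/10 s, in which the tool goes at most 50 mm and 8.59 degrees, less where a joint would pass 70% of its speed; a pose out of reach is approached as far as the arm can. A call is refused whole if a number of a shift passes 1 or a number of a turn 8.59, either way. A call with a gripper value outside its range is refused whole. The fingers move at their own pace and stop on an object; the grip force is fixed at half the most. Time passes only in rows, so rows that do not move let the fingers close. It gives the time, the measured TCP pose, the force and the opening at its end, in the units of the state.
- bot.read_state(): the state, without advancing time (a new reading comes with each control period).
- vision.capture(name): name is "side" or "top" or "wrist"; returns a dict with "image" (480x640x3 uint8, red, green, blue), "z_map" (480x640 float32, m along the optical axis (not along the pixel's ray), 0 where there is no reading), "fx", "fy", "cx", "cy" (pixels), "k1" (the pictures are not rectified: a ray, as slopes to the right and down, at radius r is drawn at 1 + k1 r^2 times it, then the intrinsics apply), "pose" (4x4, takes a point from camera to world coordinates); the wrist camera has in their place "hand_eye" (4x4, takes a point from camera to tool coordinates, whose origin is the TCP and whose axes are the flange's). Camera axes: x right, y down, z forward; pixel columns grow to the right and rows downward; lengths in m; the calibration is good to about 2 mm. A picture is of the moment at which its call begins: read the wrist's pose just before it.
- order.hand_in(): hands the job in, once; it reports no verdict.
The state is a dict: "time_s": time; "joint_positions": joint angles; "qvel": joint speeds; "tau": joint torques, N m; "position": TCP position; "tcp_rot": TCP orientation; "force": force on the tool from outside, world axes, zero at the start; "moment": the same for the moment, N m; "opening": opening from 0.0 (shut) to 1.0 (fully open).
Only numpy, scipy, OpenCV 4.12 (cv2) and the standard library are available. Lean on these libraries where they do the work, as an engineer would, in place of code of your own. Each camera call takes 0.05 s, during which the arm holds its last target.

## Working session

There is one attempt and no reset: what is moved stays moved. The work goes in short steps, Python scripts to look and compute and a tool call to move; the robot and the scene stay as the last step left them, time stands still between calls to the robot, and variables do not carry over. Pictures are saved under pics/ and viewed, and the job is handed in when it is done.

Besides the shell and the picture viewer there is one more tool, called after "Request:" as name(argument=value, ...) on one line, values as JSON. move_arm: Moves the arm, as the interface text tells. Its arguments: {"type":"object","properties":{"moves":{"type":"array"}},"required":["moves"]}

```bash
mkdir -p pics; ls; cat > h.py <<'E'
import numpy as np, cv2, pickle
from rig import bot, vision, order
def cap(n,tag):
    s=bot.read_state(); c=vision.capture(n)
    cv2.imwrite(f'pics/{tag}.png',c['image'][:,:,::-1])
    if 'pose' not in c:
        T=np.eye(4);T[:3,:3]=s['tcp_rot'];T[:3,3]=s['position'];c['pose']=T@c['hand_eye']
    pickle.dump(c,open(f'pics/{tag}.pkl','wb')); return c
def load(tag): return pickle.load(open(f'pics/{tag}.pkl','rb'))
def cloud(c):
    h,w=c['z_map'].shape; u,v=np.meshgrid(np.arange(w),np.arange(h))
    K=np.array([[c['fx'],0,c['cx']],[0,c['fy'],c['cy']],[0,0,1]])
    p=cv2.undistortPoints(np.stack([u,v],-1).reshape(-1,1,2).astype(np.float64),K,np.array([c['k1'],0,0,0.])).reshape(h,w,2)
    z=c['z_map'][...,None]; P=np.concatenate([p*z,z],-1)
    W=P@c['pose'][:3,:3].T+c['pose'][:3,3]; W[c['z_map']==0]=np.nan; return W
def st():
    s=bot.read_state(); print({k:np.round(s[k],3).tolist() for k in ['time_s','joint_positions','position','tcp_rot','force','moment','opening']})
E
python3 - <<'E'
from h import *
st(); print(bot.hold_point_z)
for n in ['top','side','wrist']:
    c=cap(n,n+'0'); print(n,np.round(c['pose'],3).tolist(),c['fx'],c['k1'])
st()
E
```

```text
pics
{'time_s': 0.0, 'joint_positions': [-75.771, 30.277, 82.159, 0.001, 67.689, -10.229], 'position': [0.259, -0.568, 0.198], 'tcp_rot': [[0.91, 0.414, -0.001], [0.414, -0.91, 0.002], [0.0, -0.002, -1.0]], 'force': [-0.092, -0.095, 0.836], 'moment': [-0.0, 0.047, -0.004], 'opening': 1.0}
0.0187
top [[-0.012, -0.997, 0.08, 0.394], [-1.0, 0.013, 0.012, 0.03], [-0.013, -0.08, -0.997, 1.644], [0.0, 0.0, 0.0, 1.0]] 582.8161795003826 -0.12623491388588362
side [[-0.848, -0.356, 0.392, 0.156], [-0.53, 0.558, -0.638, 0.666], [0.008, -0.749, -0.662, 0.737], [0.0, 0.0, 0.0, 1.0]] 456.38293791905346 -0.037690253327350765
wrist [[0.415, -0.882, -0.225, 0.32], [-0.91, -0.403, -0.099, -0.54], [-0.003, 0.245, -0.969, 0.384], [0.0, 0.0, 0.0, 1.0]] 392.3211795582347 -0.05001050650870215
{'time_s': 0.15, 'joint_positions': [-75.773, 30.265, 82.141, 0.0, 67.688, -10.228], 'position': [0.259, -0.568, 0.199], 'tcp_rot': [[0.91, 0.414, -0.0], [0.414, -0.91, 0.002], [0.0, -0.002, -1.0]], 'force': [0.047, 0.491, -0.085], 'moment': [0.055, 0.02, 0.051], 'opening': 1.001}
```

View pics/top0.png

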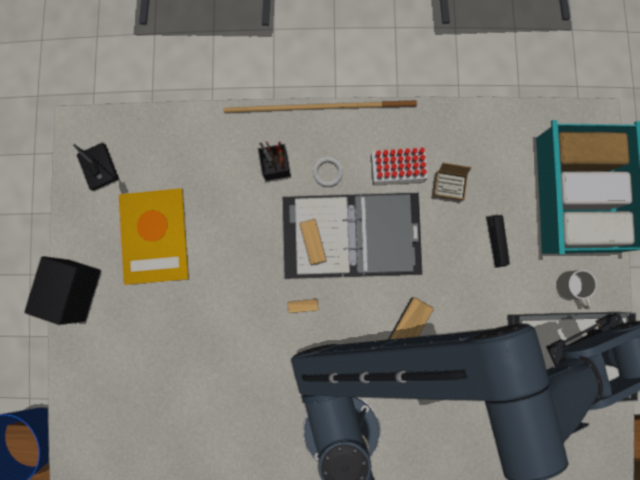

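View pics/side0.png

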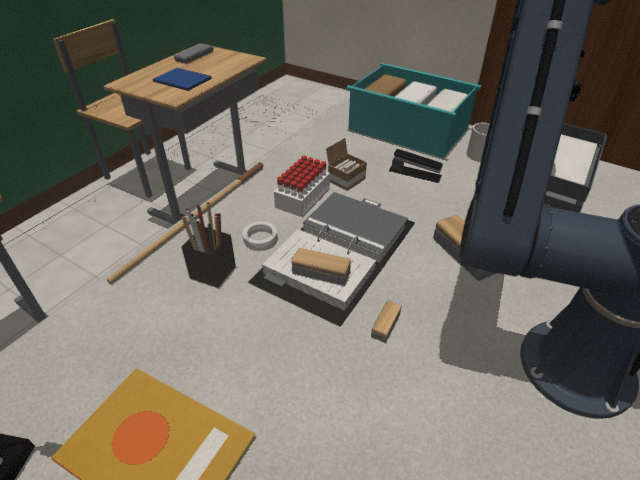

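The top view shows the binder at about (352,236). There are three eraser candidates: (312,241) on the left page, a small one at (303,306) on the desk, and a large one at (412,318) near the arm. The one on the page fits the description, so I'll check its size.

```bash
python3 - <<'E'
from h import *
c=load('top0');W=cloud(c)
im=c['image'][130:340,240:480,::-1]
cv2.imwrite('pics/crop0.png',cv2.resize(im,None,fx=3.2,fy=2.8,interpolation=cv2.INTER_CUBIC))
for n,(u,v) in dict(er=(312,241),small=(303,306),big=(412,318),tape=(328,158),desk=(250,260),div=(390,235),tab=(416,232),page=(340,215),cover=(290,255),hold=(272,160),rack=(400,165),carton=(450,183)).items(): print(n,np.round(W[v,u],4))
def rect(mask,n):
    m=mask.astype(np.uint8); k,l,s,_=cv2.connectedComponentsWithStats(m)
    for i in range(1,k):
        if s[i,4]>60:
            P=W[l==i][:,:2].astype(np.float32); r=cv2.minAreaRect(P); print(n,s[i],np.round(r[0],4),np.round(r[1],4),round(r[2],1),np.nanmedian(W[l==i][:,2]).round(4))
z=W[...,2]
reg=np.zeros(z.shape,bool);reg[130:330,240:480]=1
rect(reg&(z>0.055)&(z<0.085),'er')
hsv=cv2.cvtColor(c['image'],cv2.COLOR_RGB2HSV)
wood=reg&(hsv[...,1]>90)&(hsv[...,0]<25)&(hsv[...,2]>110)
rect(wood,'wood')
rect(reg&(z>0.012)&(z<0.05),'mid')
g=cv2.cvtColor(c['image'],cv2.COLOR_RGB2GRAY)
rect(reg&(g<130)&(z<0.05),'binder')
rect(reg&(z>0.085),'tall')
E
```

```text
er [nan nan nan]
small [0.3523 0.1021 0.0253]
big [ 0.3169 -0.1945  0.058 ]
tape [0.769  0.0277 0.0186]
desk [ 0.4833  0.2533 -0.0076]
div [ 0.5454 -0.1412  0.0375]
tab [ 0.5534 -0.2146  0.032 ]
page [ 0.604  -0.0037  0.0292]
cover [0.4951 0.1379 0.0104]
hold [0.765  0.1866 0.0218]
rack [ 0.7316 -0.1677  0.0866]
carton [ 0.6883 -0.3117  0.045 ]
er [397 149  27  22 158] [ 0.7439 -0.2011] [0.0452 0.083 ] 30.8 0.0769
er [439 166  31  14 157] [ 0.7184 -0.3195] [0.0838 0.0207] 72.8 0.0703
er [299 218  27  47 745] [0.529  0.0739] [0.1203 0.0463] 14.3 0.0696
er [400 298  34  32 376] [ 0.3197 -0.2042] [0.063  0.0937] 59.8 0.0576
wood [398 147  28  29 376] [ 0.7569 -0.1896] [0.0621 0.0984] 34.5 0.0868
wood [376 150   7  28 110] [ 0.7365 -0.1108] [0.0749 0.0142] 2.6 0.0863
wood [383 150   8  27 112] [ 0.7383 -0.132 ] [0.0722 0.0192] 6.6 0.0866
wood [391 156   7  21  84] [ 0.7325 -0.1512] [0.0632 0.0138] 3.9 0.0869
wood [300 220  26  44 662] [0.5272 0.0732] [0.117  0.0394] 19.7 0.0698
wood [288 299  30  14 307] [nan nan] [0. 0.] 0.0 0.0275
wood [396 298  37  32 641] [ 0.3156 -0.2019] [0.0626 0.
[... 704 characters left out ...]
0.1572] [0.1747 0.0766] 66.0 0.0042
binder [317 160  22  10  78] [0.7498 0.029 ] [0.0595 0.0259] 87.4 0.0155
binder [431 168  36  36 559] [ 0.6836 -0.3143] [0.1006 0.0904] 71.2 0.0345
binder [315 178  27  10  76] [0.7    0.0275] [0.0241 0.0746] 4.0 0.0047
binder [ 282  192  141   88 7052] [ 0.5506 -0.036 ] [0.2404 0.3946] 1.0 0.0282
binder [393 297  22  33 123] [ 0.3285 -0.1752] [0.0072 0.1034] 59.4 0.0277
binder [288 298  31   7 100] [0.3674 0.1023] [0.0831 0.0164] 87.3 0.0269
binder [423 321  12   9  71] [ 0.2933 -0.2486] [0.0343 0.0228] 89.8 -0.001
tall [258 141  31  35 390] [0.7513 0.1766] [0.0785 0.0753] 8.8 0.0992
tall [440 162  32   9 120] [ 0.7264 -0.3186] [0.0821 0.0112] 80.5 0.0951
```

View pics/crop0.png

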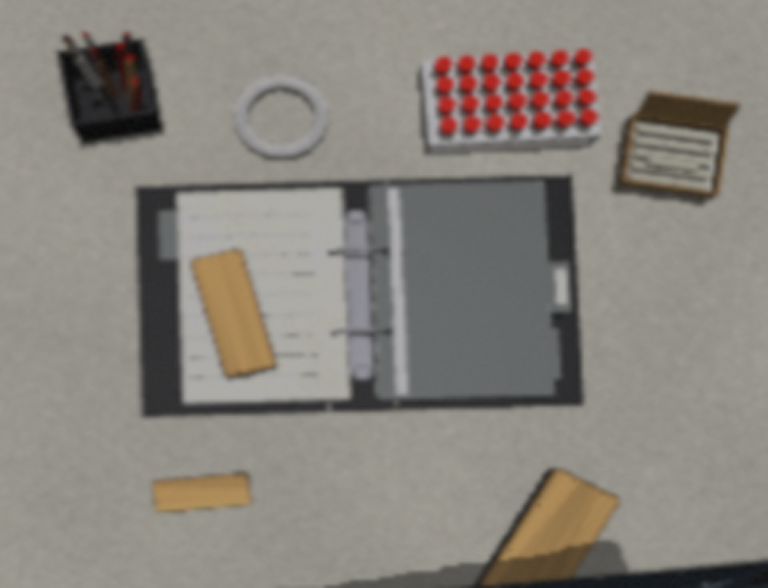

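Measured: the on-page block is 120 x 46 mm with its top at about 70 mm (30.5 + 40). The desk one is 84 x 33 mm, and the big one has a top at 58 mm at a different size. So the on-page eraser is confirmed. Next I'll get a precise binder pose by intersecting pixel rays with known heights.

```bash
cat >> h.py <<'E'
def rayplane(c,uv,z):
    K=np.array([[c['fx'],0,c['cx']],[0,c['fy'],c['cy']],[0,0,1]])
    p=cv2.undistortPoints(np.asarray(uv,float).reshape(-1,1,2),K,np.array([c['k1'],0,0,0.])).reshape(-1,2)
    d=np.c_[p,np.ones(len(p))]@c['pose'][:3,:3].T; o=c['pose'][:3,3]
    return o+d*((z-o[2])/d[:,2])[:,None]
def proj(c,P):
    T=np.linalg.inv(c['pose']); p=np.atleast_2d(P)@T[:3,:3].T+T[:3,3]; s=p[:,:2]/p[:,2:]; r2=(s**2).sum(1,keepdims=True)
    s=s*(1+c['k1']*r2); return s*[c['fx'],c['fy']]+[c['cx'],c['cy']]
E
python3 - <<'E'
from h import *
c=load('top0'); g=cv2.cvtColor(c['image'],cv2.COLOR_RGB2GRAY)
m=np.zeros(g.shape,np.uint8); m[188:285,276:428]=(g[188:285,276:428]<75)
m=cv2.morphologyEx(m,cv2.MORPH_CLOSE,np.ones((25,25)))
k,l,s,_=cv2.connectedComponentsWithStats(m);i=1+np.argmax(s[1:,4]);v,u=np.nonzero(l==i);print(s[i])
P=rayplane(c,np.c_[u,v],0.003)[:,:2].astype(np.float32)
r=cv2.minAreaRect(P);print(r);print(cv2.boxPoints(r))
W=cloud(c);print('desk z',np.nanmedian(W[220:270,200:270,2]),np.nanmedian(W[280:290,290:420,2]))
wood=(cv2.cvtColor(c['image'],cv2.COLOR_RGB2HSV)); mm=np.zeros(g.shape,np.uint8); mm[215:270,295:330]=((wood[...,1]>70)&(wood[...,2]>100))[215:270,295:330]
v,u=np.nonzero(mm);r=cv2.minAreaRect(rayplane(c,np.c_[u,v],0.0705)[:,:2].astype(np.float32));print('er',r,cv2.boxPoints(r))
for (a,b) in [((412,226),(412,242)),]: pass
print('tab',rayplane(c,[(418,224),(418,240),(412,224)],0.033))
print('book',rayplane(c,[(186,190),(188,277)],0.013), 'tape',rayplane(c,[(328,187)],0.024),'stapler',rayplane(c,[(490,216),(500,266),(508,262)],0.05))
E
```

```text
[ 283  193  139   85 2277]
((0.5500468611717224, -0.03618241846561432), (0.2305547147989273, 0.38587790727615356), 1.0433791875839233)
[[ 0.43127534  0.15462542]
 [ 0.4383019  -0.2311885 ]
 [ 0.66881835 -0.22699025]
 [ 0.6617918   0.15882367]]
desk z -0.0006227484293428454 -0.0006585203643449944
er ((0.5270957946777344, 0.07271896302700043), (0.11863520741462708, 0.04397403076291084), 14.349590301513672) [[0.46417958 0.07931888]
 [0.47507805 0.03671677]
 [0.590012   0.06611905]
 [0.57911354 0.10872115]]
tab [[ 0.57565587 -0.22056607  0.033     ]
 [ 0.53094809 -0.21941771  0.033     ]
 [ 0.57585098 -0.20378589  0.033     ]]
book [[0.68456988 0.4347466  0.013     ]
 [0.43606048 0.42696072 0.013     ]] tape [[0.68451888 0.0287354  0.024     ]] stapler [[ 0.59385552 -0.41980671  0.05      ]
 [ 0.4547541  -0.44303197  0.05      ]
 [ 0.4654605  -0.46597595  0.05      ]]
```

View pics/wrist0.png

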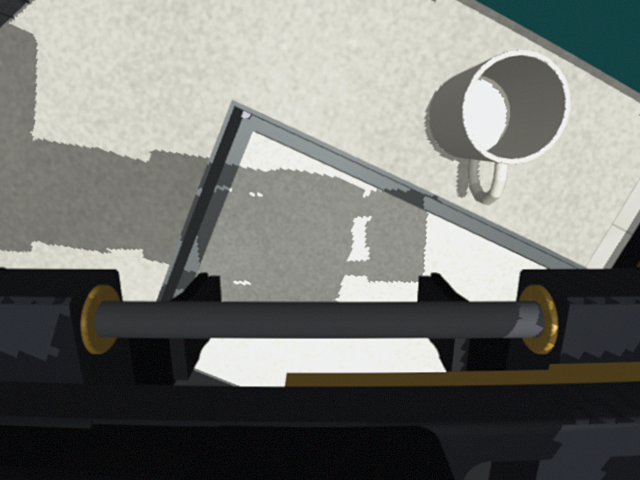

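Binder origin is at about (0.550, -0.036), yaw +1.0°. The tab's outer edge measures (0.553, -0.220), against a predicted (0.553, -0.219). The eraser centre is (0.527, 0.073), yaw +14.3°. The plan is to push with two spread fingertips aligned to the eraser. First I turn and raise, then go over.

Request:
move_arm(moves=[{"hand": 50,"z": -0.2,"wz": -8},{"hand": 50,"z": -0.2,"wz": -8},{"hand": 50,"z": -0.2,"wz": -8},{"hand": 50,"z": -0.2,"wz": -8},{"hand": 50,"z": -0.2,"wz": -8},{"hand": 50,"z": -0.2,"wz": -8},{"hand": 50,"z": -0.2,"wz": -8},{"hand": 50,"z": -0.2,"wz": -8},{"hand": 50,"z": -0.2,"wz": -8},{"hand": 50,"z": -0.2,"wz": -8},{"hand": 50,"x": 0.95,"y": 0.8},{"hand": 50,"x": 0.95,"y": 0.8},{"hand": 50,"x": 0.95,"y": 0.8},{"hand": 50,"x": 0.95,"y": 0.8},{"hand": 50,"x": 0.95,"y": 0.8},{"hand": 50,"x": 0.95,"y": 0.8}])

```text
schema error: expected keys hand, x, y, z, wx, wy, wz
```

Request:
move_arm(moves=[{"hand": 50,"x": 0,"y": 0,"z": -0.2,"wx": 0,"wy": 0,"wz": -8},{"hand": 50,"x": 0,"y": 0,"z": -0.2,"wx": 0,"wy": 0,"wz": -8},{"hand": 50,"x": 0,"y": 0,"z": -0.2,"wx": 0,"wy": 0,"wz": -8},{"hand": 50,"x": 0,"y": 0,"z": -0.2,"wx": 0,"wy": 0,"wz": -8},{"hand": 50,"x": 0,"y": 0,"z": -0.2,"wx": 0,"wy": 0,"wz": -8},{"hand": 50,"x": 0,"y": 0,"z": -0.2,"wx": 0,"wy": 0,"wz": -8},{"hand": 50,"x": 0,"y": 0,"z": -0.2,"wx": 0,"wy": 0,"wz": -8},{"hand": 50,"x": 0,"y": 0,"z": -0.2,"wx": 0,"wy": 0,"wz": -8},{"hand": 50,"x": 0,"y": 0,"z": -0.2,"wx": 0,"wy": 0,"wz": -8},{"hand": 50,"x": 0,"y": 0,"z": -0.2,"wx": 0,"wy": 0,"wz": -8},{"hand": 50,"x": 0.95,"y": 0.8,"z": 0,"wx": 0,"wy": 0,"wz": 0},{"hand": 50,"x": 0.95,"y": 0.8,"z": 0,"wx": 0,"wy": 0,"wz": 0},{"hand": 50,"x": 0.95,"y": 0.8,"z": 0,"wx": 0,"wy": 0,"wz": 0},{"hand": 50,"x": 0.95,"y": 0.8,"z": 0,"wx": 0,"wy": 0,"wz": 0}])

```text
time_s: 1.55
position: [0.3127, -0.4556, 0.249]
tcp_rot: [[-0.249, 0.968, -0.0], [0.968, 0.249, 0.001], [0.001, 0.0, -1.0]]
force: [0.3, 0.4, -0.1]
opening: 0.575
```

Request:
move_arm(moves=[{"hand": 50,"x": 0.98,"y": 0.8,"z": 0,"wx": 0,"wy": 0,"wz": 0},{"hand": 50,"x": 0.98,"y": 0.8,"z": 0,"wx": 0,"wy": 0,"wz": 0},{"hand": 50,"x": 0.98,"y": 0.8,"z": 0,"wx": 0,"wy": 0,"wz": 0},{"hand": 50,"x": 0.98,"y": 0.8,"z": 0,"wx": 0,"wy": 0,"wz": 0},{"hand": 50,"x": 0.98,"y": 0.8,"z": 0,"wx": 0,"wy": 0,"wz": 0},{"hand": 50,"x": 0.98,"y": 0.8,"z": 0,"wx": 0,"wy": 0,"wz": 0},{"hand": 50,"x": 0.98,"y": 0.8,"z": 0,"wx": 0,"wy": 0,"wz": 0},{"hand": 50,"x": 0.98,"y": 0.8,"z": 0,"wx": 0,"wy": 0,"wz": 0},{"hand": 50,"x": 0.98,"y": 0.8,"z": 0,"wx": 0,"wy": 0,"wz": 0},{"hand": 50,"x": 0.98,"y": 0.8,"z": 0,"wx": 0,"wy": 0,"wz": 0},{"hand": 50,"x": 0.98,"y": 0.8,"z": 0,"wx": 0,"wy": 0,"wz": 0},{"hand": 50,"x": 0.98,"y": 0.8,"z": 0,"wx": 0,"wy": 0,"wz": 0},{"hand": 50,"x": 0.98,"y": 0.8,"z": 0,"wx": 0,"wy": 0,"wz": 0},{"hand": 50,"x": 0.98,"y": 0.8,"z": 0,"wx": 0,"wy": 0,"wz": 0},{"hand": 50,"x": 0.98,"y": 0.8,"z": 0,"wx": 0,"wy": 0,"wz": 0},{"hand": 50,"x": 0.98,"y": 0.8,"z": 0,"wx": 0,"wy": 0,"wz": 0},{"hand": 50,"x": 0.98,"y": 0.8,"z": 0,"wx": 0,"wy": 0,"wz": 0}])

```text
time_s: 3.25
position: [0.538, 0.0326, 0.2491]
tcp_rot: [[-0.25, 0.968, -0.001], [0.968, 0.25, -0.0], [0.0, -0.0, -1.0]]
force: [0.2, -0.9, -0.2]
opening: 0.576
```

```bash
python3 - <<'E'
from h import *
st();c=cap('wrist','wrist1')
W=cloud(c);hsv=cv2.cvtColor(c['image'],cv2.COLOR_RGB2HSV)
m=(W[...,2]>0.058)&(W[...,2]<0.085)&(hsv[...,1]>80)
k,l,s,_=cv2.connectedComponentsWithStats(m.astype(np.uint8));i=1+np.argmax(s[1:,4])
P=W[l==i];print(cv2.minAreaRect(P[:,:2].astype(np.float32)),np.median(P[:,2]))
E
```

```text
{'time_s': 3.25, 'joint_positions': [-8.42, 20.26, 90.938, -0.005, 68.83, -22.877], 'position': [0.538, 0.033, 0.249], 'tcp_rot': [[-0.25, 0.968, -0.001], [0.968, 0.25, -0.0], [0.0, -0.0, -1.0]], 'force': [0.166, -0.898, -0.225], 'moment': [0.05, -0.104, 0.032], 'opening': 0.576}
((0.5278483033180237, 0.07370608299970627), (0.11864057928323746, 0.044988907873630524), 14.48181438446045) 0.07062955887965894
```

View pics/wrist1.png

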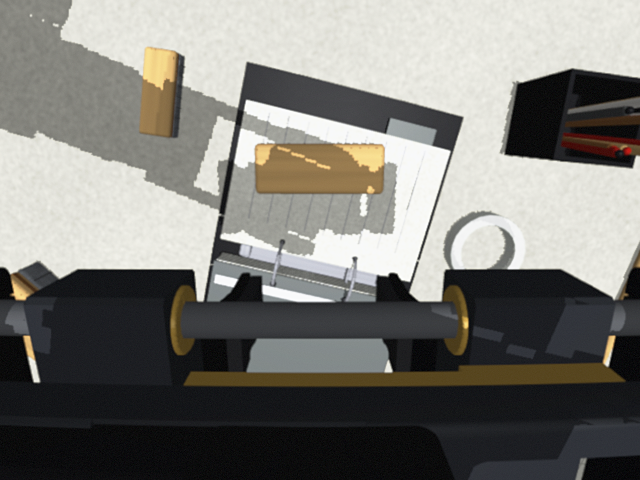

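The wrist view shows the eraser at (320,168), parallel to the jaws. The spread fingertips sit behind it, on the spine side, left of the rings. I descend behind it.

Request:
move_arm(moves=[{"hand": 50,"x": 0,"y": 0,"z": 1,"wx": 0,"wy": 0,"wz": 0},{"hand": 50,"x": 0,"y": 0,"z": 1,"wx": 0,"wy": 0,"wz": 0},{"hand": 50,"x": 0,"y": 0,"z": 1,"wx": 0,"wy": 0,"wz": 0},{"hand": 50,"x": 0,"y": 0,"z": 1,"wx": 0,"wy": 0,"wz": 0},{"hand": 50,"x": 0,"y": 0,"z": 1,"wx": 0,"wy": 0,"wz": 0},{"hand": 50,"x": 0,"y": 0,"z": 1,"wx": 0,"wy": 0,"wz": 0},{"hand": 50,"x": 0,"y": 0,"z": 0.8,"wx": 0,"wy": 0,"wz": 0},{"hand": 50,"x": 0,"y": 0,"z": 0.6,"wx": 0,"wy": 0,"wz": 0},{"hand": 50,"x": 0,"y": 0,"z": 0.5,"wx": 0,"wy": 0,"wz": 0},{"hand": 50,"x": 0,"y": 0,"z": 0.3,"wx": 0,"wy": 0,"wz": 0}])

```text
time_s: 4.3
position: [0.5373, 0.0312, 0.0433]
tcp_rot: [[-0.249, 0.968, -0.001], [0.968, 0.249, 0.0], [0.001, -0.001, -1.0]]
force: [0.0, -0.1, 0.3]
opening: 0.572
```

```bash
python3 - <<'E'
from h import *
st();c=cap('side','side1')
cv2.imwrite('pics/side1c.png',cv2.resize(c['image'][150:350,200:460,::-1],None,fx=3,fy=3,interpolation=cv2.INTER_CUBIC))
E
```

```text
{'time_s': 4.3, 'joint_positions': [-8.581, 37.248, 101.699, -0.001, 41.132, -23.027], 'position': [0.537, 0.031, 0.043], 'tcp_rot': [[-0.249, 0.968, -0.001], [0.968, 0.249, 0.0], [0.001, -0.001, -1.0]], 'force': [0.024, -0.054, 0.346], 'moment': [0.013, -0.085, -0.046], 'opening': 0.572}
```

View pics/side1c.png

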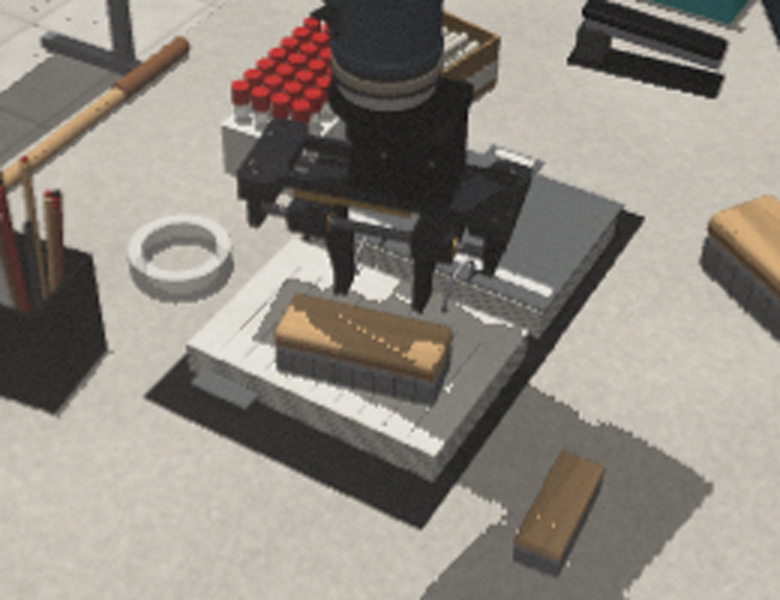

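Request:
move_arm(moves=[{"hand": 50,"x": 0.1,"y": 0,"z": 0,"wx": 0,"wy": 0,"wz": 0},{"hand": 50,"x": 0.1,"y": 0,"z": 0,"wx": 0,"wy": 0,"wz": 0},{"hand": 50,"x": 0.1,"y": 0,"z": 0,"wx": 0,"wy": 0,"wz": 0},{"hand": 50,"x": 0.1,"y": 0,"z": 0,"wx": 0,"wy": 0,"wz": 0},{"hand": 50,"x": 0.12,"y": 0,"z": 0,"wx": 0,"wy": 0,"wz": 1},{"hand": 50,"x": 0.12,"y": 0,"z": 0,"wx": 0,"wy": 0,"wz": 1},{"hand": 50,"x": 0.12,"y": 0,"z": 0,"wx": 0,"wy": 0,"wz": 1},{"hand": 50,"x": 0.12,"y": 0,"z": 0,"wx": 0,"wy": 0,"wz": 1},{"hand": 50,"x": 0.12,"y": 0,"z": 0,"wx": 0,"wy": 0,"wz": 1},{"hand": 50,"x": 0.12,"y": 0,"z": 0,"wx": 0,"wy": 0,"wz": 1},{"hand": 50,"x": 0.12,"y": 0,"z": 0,"wx": 0,"wy": 0,"wz": 1},{"hand": 50,"x": 0.12,"y": 0,"z": 0,"wx": 0,"wy": 0,"wz": 1},{"hand": 50,"x": 0.12,"y": 0,"z": 0,"wx": 0,"wy": 0,"wz": 1},{"hand": 50,"x": 0.12,"y": 0,"z": 0,"wx": 0,"wy": 0,"wz": 1},{"hand": 50,"x": 0.12,"y": 0,"z": 0,"wx": 0,"wy": 0,"wz": 1},{"hand": 50,"x": 0.12,"y": 0,"z": 0,"wx": 0,"wy": 0,"wz": 1},{"hand": 50,"x": 0.12,"y": 0,"z": 0,"wx": 0,"wy": 0,"wz": 1}])

```text
time_s: 6.05
position: [0.5295, 0.0797, 0.0443]
tcp_rot: [[-0.024, 1.0, -0.0], [1.0, 0.024, 0.0], [0.0, -0.0, -1.0]]
force: [-0.7, -0.9, 0.3]
opening: 0.575
```

```bash
cat > v.py <<'E'
from h import *
import sys
c=cap('side','sd'+sys.argv[1])
cv2.imwrite(f'pics/sdc{sys.argv[1]}.png',cv2.resize(c['image'][150:350,200:460,::-1],None,fx=3,fy=3,interpolation=cv2.INTER_CUBIC))
st()
E
python3 v.py 2
```

```text
{'time_s': 6.1, 'joint_positions': [-3.37, 36.99, 102.131, 0.032, 40.88, -4.745], 'position': [0.529, 0.08, 0.044], 'tcp_rot': [[-0.024, 1.0, -0.0], [1.0, 0.024, 0.0], [0.0, -0.0, -1.0]], 'force': [-0.405, -0.792, 0.472], 'moment': [-0.001, -0.063, 0.083], 'opening': 0.574}
```

View pics/sdc2.png

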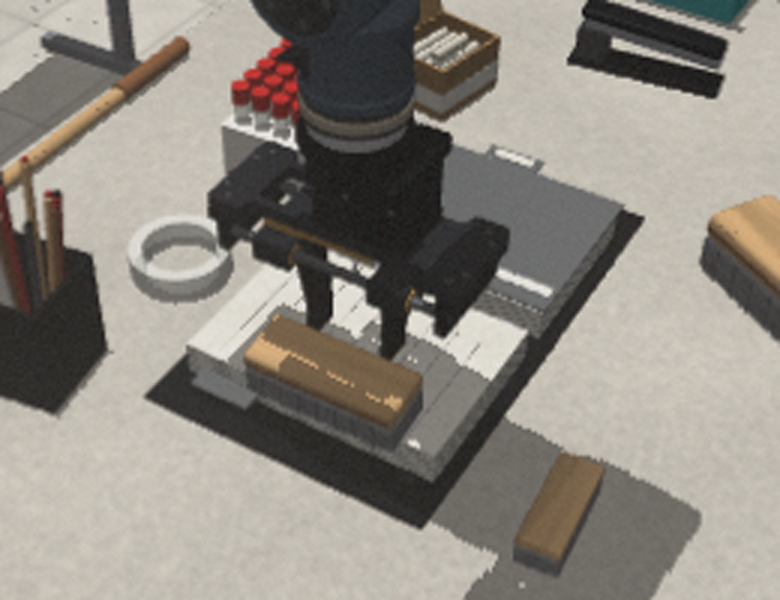

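The side view shows the eraser squarely in front of both fingers, at the left page's edge. I keep pushing slowly.

Request:
move_arm(moves=[{"hand": 50,"x": 0.1,"y": 0,"z": 0,"wx": 0,"wy": 0,"wz": 0},{"hand": 50,"x": 0.1,"y": 0,"z": 0,"wx": 0,"wy": 0,"wz": 0},{"hand": 50,"x": 0.1,"y": 0,"z": 0,"wx": 0,"wy": 0,"wz": 0},{"hand": 50,"x": 0.1,"y": 0,"z": 0,"wx": 0,"wy": 0,"wz": 0},{"hand": 50,"x": 0.1,"y": 0,"z": 0,"wx": 0,"wy": 0,"wz": 0},{"hand": 50,"x": 0.1,"y": 0,"z": 0,"wx": 0,"wy": 0,"wz": 0},{"hand": 50,"x": 0.1,"y": 0,"z": 0,"wx": 0,"wy": 0,"wz": 0},{"hand": 50,"x": 0.1,"y": 0,"z": 0,"wx": 0,"wy": 0,"wz": 0}])

```text
time_s: 6.9
position: [0.529, 0.0996, 0.0443]
tcp_rot: [[-0.025, 1.0, -0.0], [1.0, 0.025, 0.0], [0.0, -0.0, -1.0]]
force: [-0.4, 0.5, -0.1]
opening: 0.579
```

```bash
python3 v.py 3
```

```text
{'time_s': 6.95, 'joint_positions': [-1.206, 37.126, 101.716, 0.016, 41.159, -2.683], 'position': [0.529, 0.1, 0.044], 'tcp_rot': [[-0.026, 1.0, -0.0], [1.0, 0.026, 0.0], [0.0, -0.0, -1.0]], 'force': [0.042, 0.358, -0.497], 'moment': [-0.024, -0.053, -0.063], 'opening': 0.575}
```

View pics/sdc3.png

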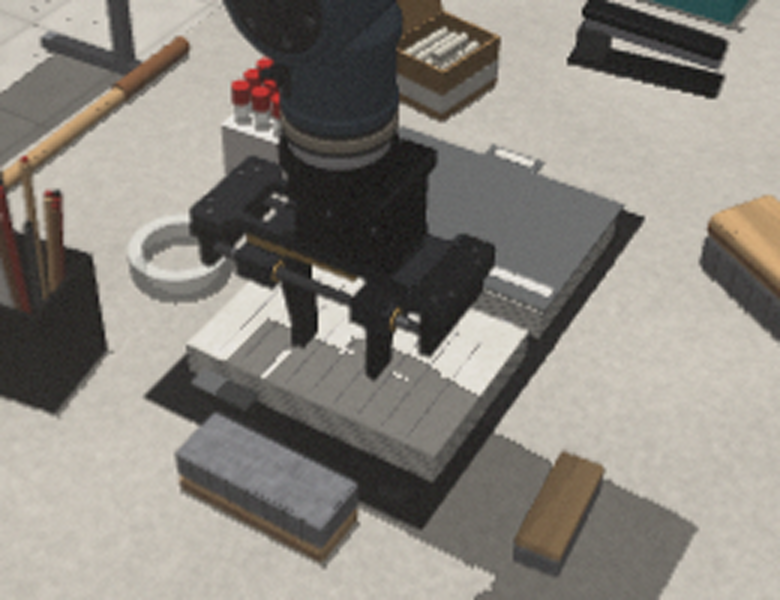

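The eraser tipped over the edge and now lies felt-up at about the cover's edge, at (265,485) in the crop. I'll measure whether it is clear of the cover.

```bash
python3 - <<'E'
from h import *
for n,c in (('side',load('sd3')),('top',cap('top','top3'))):
    W=cloud(c);x,y,z=W[...,0],W[...,1],W[...,2]
    m=(z>0.032)&(z<0.06)&(y>0.135)&(y<0.3)&(x>0.4)&(x<0.65)
    P=W[m]
    if len(P)>20: print(n,len(P),cv2.minAreaRect(P[:,:2].astype(np.float32)),np.median(P[:,2]), P.max(0),P.min(0))
    c3=(z>-.01)&(z<0.008)&(y>0.12)&(y<0.3)&(x>0.42)&(x<0.45)&(c['image'].max(2)<70)
    print('cover y max',np.percentile(y[c3],[50,98]) if c3.any() else None)
c=load('top3');cv2.imwrite('pics/top3c.png',cv2.resize(c['image'][180:300,230:440,::-1],None,fx=3.6,fy=3.6,interpolation=cv2.INTER_CUBIC))
E
```

```text
side 1158 ((0.5270341634750366, 0.19402015209197998), (0.04847398400306702, 0.12010901421308517), 89.2381820678711) 0.03907287956014177 [0.5873711  0.21850981 0.04388537] [0.46685653 0.16970941 0.03200076]
cover y max [0.13861385 0.15605831]
top 202 ((0.5304213166236877, 0.2091139256954193), (0.017535384744405746, 0.11745616048574448), 88.02237701416016) 0.03938941881077629 [0.58907144 0.21685635 0.05048976] [0.47179192 0.19874033 0.03203499]
cover y max None
```

View pics/top3c.png

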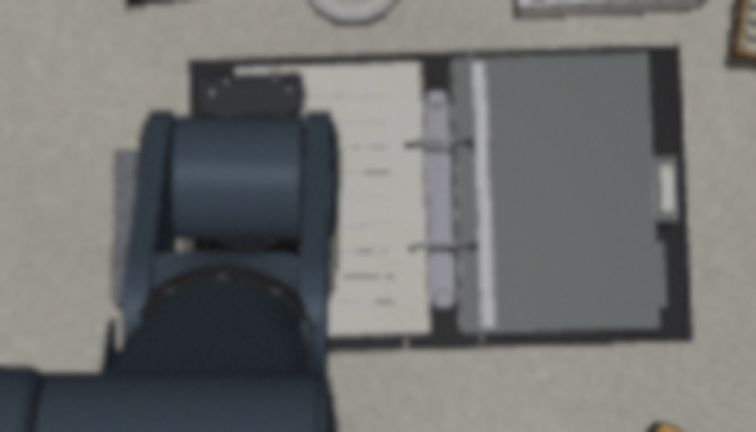

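Request:
move_arm(moves=[{"hand": 50,"x": 0,"y": 0,"z": -1,"wx": 0,"wy": 0,"wz": 0},{"hand": 50,"x": 0,"y": 0,"z": -1,"wx": 0,"wy": 0,"wz": 0},{"hand": 50,"x": 0,"y": 0,"z": -1,"wx": 0,"wy": 0,"wz": 0},{"hand": 50,"x": 0,"y": 0,"z": -1,"wx": 0,"wy": 0,"wz": 0},{"hand": 50,"x": 0,"y": 0,"z": -1,"wx": 0,"wy": 0,"wz": 0}])

```text
time_s: 7.5
position: [0.5288, 0.0994, 0.1703]
tcp_rot: [[-0.025, 1.0, -0.0], [1.0, 0.025, -0.0], [-0.0, -0.0, -1.0]]
force: [-0.6, -0.1, 0.1]
opening: 0.573
```

```bash
python3 - <<'E'
from h import *
st();c=cap('wrist','wrist4');W=cloud(c);x,y,z=W[...,0],W[...,1],W[...,2]
m=(z>0.032)&(z<0.06)&(y>0.135)&(y<0.3)&(x>0.4)&(x<0.65)
P=W[m];print(len(P),cv2.minAreaRect(P[:,:2].astype(np.float32)),np.median(P[:,2]))
for xx in (0.45,0.46,0.6,0.62): # desk-cover transition
    s=(abs(x-xx)<.003)&(z<0.01)&(y>0.1)&(y<0.25)
    g=c['image'].max(2)
    print(xx,'dark ymax',np.percentile(y[s&(g<80)],98) if (s&(g<80)).any() else None)
E
```

```text
{'time_s': 7.5, 'joint_positions': [-1.264, 25.743, 96.365, -0.002, 57.907, -2.71], 'position': [0.529, 0.099, 0.17], 'tcp_rot': [[-0.025, 1.0, -0.0], [1.0, 0.025, -0.0], [-0.0, -0.0, -1.0]], 'force': [-0.578, -0.146, 0.118], 'moment': [0.007, -0.1, 0.023], 'opening': 0.573}
9556 ((0.5284951329231262, 0.1944003850221634), (0.04651879891753197, 0.12049799412488937), 89.62217712402344) 0.04029808766512885
0.45 dark ymax 0.15717996545996785
0.46 dark ymax 0.1574276385192352
0.6 dark ymax 0.15940577103494036
0.62 dark ymax 0.1600418649471655
```

View pics/wrist4.png

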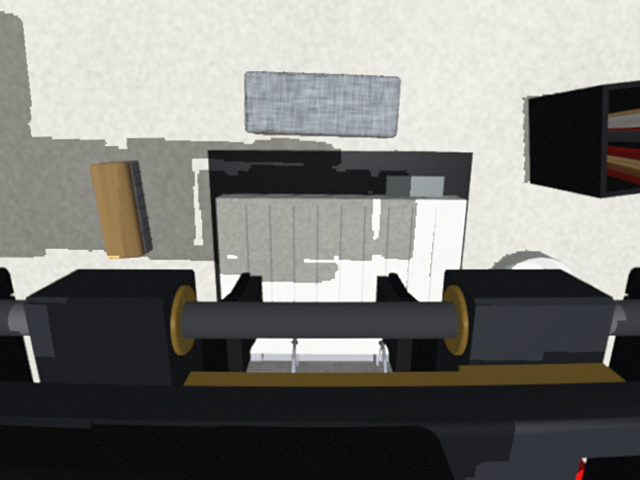

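The wrist view shows the eraser at (322,104), flat on bare desk, with light desk visible between it and the cover. The gap is about 12 mm: eraser y ≥ 0.171, cover edge 0.158. The binder has not moved. Now I go to the right side, shut the fingers and tilt.

Request:
move_arm(moves=[{"hand": 0,"x": -0.5,"y": 0.06,"z": 0,"wx": 0,"wy": 0,"wz": 0},{"hand": 0,"x": -1,"y": 0.06,"z": 0,"wx": 0,"wy": 0,"wz": 0},{"hand": 0,"x": -1,"y": 0.06,"z": 0,"wx": 0,"wy": 0,"wz": 0},{"hand": 0,"x": -1,"y": 0.06,"z": 0,"wx": 0,"wy": 0,"wz": 0},{"hand": 0,"x": -1,"y": 0.06,"z": 0,"wx": 0,"wy": 0,"wz": 0},{"hand": 0,"x": -1,"y": 0.06,"z": 0,"wx": 0,"wy": 0,"wz": 0},{"hand": 0,"x": -1,"y": 0.06,"z": 0,"wx": 0,"wy": 0,"wz": 0},{"hand": 0,"x": -1,"y": 0.06,"z": 0,"wx": 0,"wy": 0,"wz": 0},{"hand": 0,"x": -1,"y": 0.06,"z": 0,"wx": 0,"wy": 0,"wz": 0},{"hand": 0,"x": -1,"y": 0.06,"z": 0,"wx": 0,"wy": 0,"wz": 0},{"hand": 0,"x": -1,"y": 0.06,"z": 0,"wx": 0,"wy": 0,"wz": 0},{"hand": 0,"x": -1,"y": 0.06,"z": 0,"wx": 0,"wy": 0,"wz": 0},{"hand": 0,"x": -1,"y": 0.06,"z": 0,"wx": 0,"wy": 0,"wz": 0},{"hand": 0,"x": -1,"y": 0.06,"z": 0,"wx": 0,"wy": 0,"wz": 0},{"hand": 0,"x": -0.8,"y": 0.06,"z": 0,"wx": 0,"wy": 0,"wz": 0},{"hand": 0,"x": -0.5,"y": 0.06,"z": 0,"wx": 0,"wy": 0,"wz": 0}])

```text
time_s: 9.15
position: [0.5616, -0.2718, 0.168]
tcp_rot: [[-0.024, 1.0, -0.002], [1.0, 0.024, 0.001], [0.001, -0.002, -1.0]]
force: [-0.4, 0.4, 1.0]
opening: 0.004
```

Request:
move_arm(moves=[{"hand": 0,"x": 0,"y": 0,"z": 0,"wx": 0,"wy": 8,"wz": 0},{"hand": 0,"x": 0,"y": 0,"z": 0,"wx": 0,"wy": 8,"wz": 0},{"hand": 0,"x": 0,"y": 0,"z": 0,"wx": 0,"wy": 8,"wz": 0},{"hand": 0,"x": 0,"y": 0,"z": 0,"wx": 0,"wy": 8,"wz": 0},{"hand": 0,"x": 0,"y": 0,"z": 0,"wx": 0,"wy": 8,"wz": 0},{"hand": 0,"x": 0,"y": 0,"z": 0,"wx": 0,"wy": 8,"wz": 0},{"hand": 0,"x": 0,"y": 0,"z": 0,"wx": 0,"wy": 0,"wz": 0}])

```text
time_s: 9.85
position: [0.5605, -0.2718, 0.1638]
tcp_rot: [[-0.01, 1.0, -0.02], [0.665, 0.021, 0.747], [0.747, -0.006, -0.665]]
force: [-0.8, -1.0, -1.5]
opening: 0.002
```

```bash
python3 v.py 5; python3 - <<'E'
from h import *
c=cap('wrist','wrist5');W=cloud(c)
c=cap('top','top5');cv2.imwrite('pics/top5c.png',cv2.resize(c['image'][130:330,250:520,::-1],None,fx=2.9,fy=2.9,interpolation=cv2.INTER_CUBIC))
E
```

```text
{'time_s': 9.9, 'joint_positions': [-50.546, 49.977, 64.681, 28.261, 104.811, -54.407], 'position': [0.561, -0.271, 0.166], 'tcp_rot': [[-0.013, 1.0, -0.02], [0.667, 0.023, 0.745], [0.745, -0.004, -0.667]], 'force': [0.611, -0.025, -0.377], 'moment': [-0.431, -0.154, 0.01], 'opening': 0.006}
```

View pics/wrist5.png

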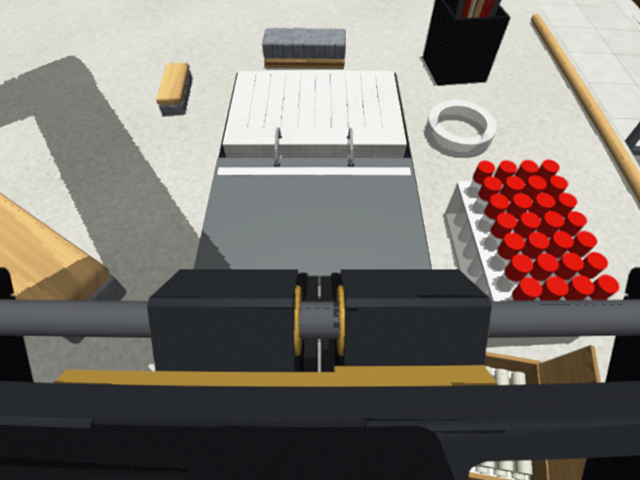

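View pics/sdc5.png

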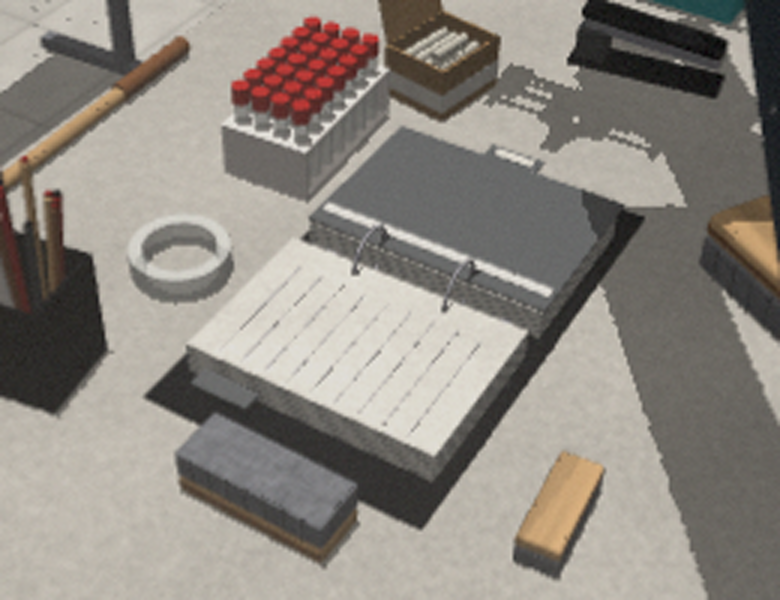

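View pics/top5c.png

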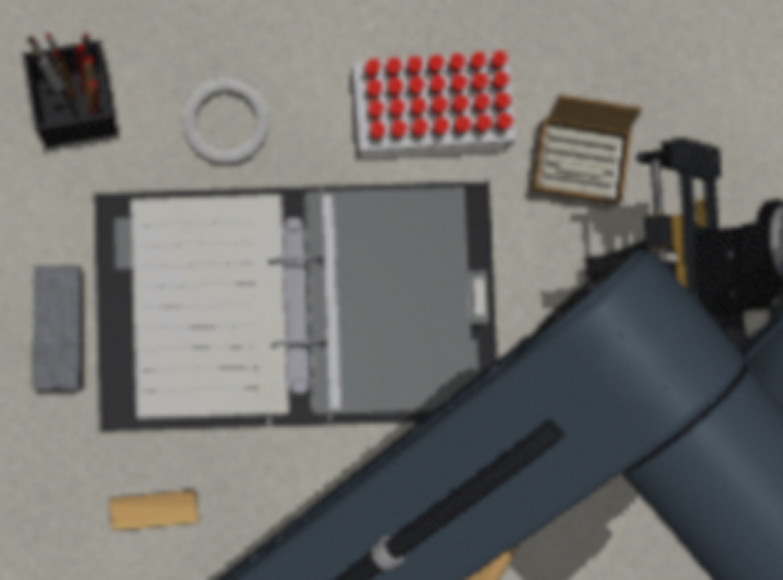

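The top view confirms the eraser at crop (58,328) is clear of the binder, and everything else is unmoved. The chalk carton at crop (580,150) is close to the gripper's far side, so I'll measure that clearance before going low.

```bash
python3 - <<'E'
from h import *
c=load('top5');W=cloud(c);x,y,z=W[...,0],W[...,1],W[...,2]
v,u=np.mgrid[:480,:640]
m=(u>430)&(u<472)&(v>155)&(v<205)&(z>0.02)&(z<0.15)
P=W[m];print('carton',np.percentile(P,[1,99],axis=0).round(3).tolist(),cv2.boxPoints(cv2.minAreaRect(P[:,:2].astype(np.float32))).round(3).tolist())
P2=W[m&(z>.08)];print('flap',np.percentile(P2,[1,99],axis=0).round(3).tolist())
m=(u>468)&(u<510)&(v>170)&(v<250)&(z>0.1)
P=W[m];s=load('wrist5');R=s['pose']@np.linalg.inv(s['hand_eye'])
T=(P-R[:3,3])@R[:3,:3];print('grip tool-frame max y',np.percentile(T,[0.5,50,99.5],axis=0).round(3).tolist())
for w in np.arange(-.2,0.02,.02):
    q=T[abs(T[:,2]-w)<.01]
    if len(q): print(round(w,2),q.max(0).round(3)[:2],q.min(0).round(3)[:2])
E
```

```text
carton [[0.642, -0.357, 0.022], [0.732, -0.267, 0.103]] [[0.6389999985694885, -0.3490000069141388], [0.7239999771118164, -0.3630000054836273], [0.7379999756813049, -0.27799999713897705], [0.652999997138977, -0.2630000114440918]]
flap [[0.717, -0.358, 0.08], [0.735, -0.279, 0.108]]
grip tool-frame max y [[-0.028, -0.104, -0.331], [0.033, -0.013, -0.153], [0.45, 0.095, -0.095]]
-0.2 [0.045 0.016] [ 0.036 -0.042]
-0.18 [0.045 0.017] [-0.001 -0.048]
-0.16 [0.035 0.018] [-0.002 -0.048]
-0.14 [0.044 0.097] [-0.04 -0.07]
-0.12 [0.046 0.096] [-0.023 -0.031]
-0.1 [0.046 0.088] [-0.022 -0.001]
-0.08 [0.019 0.017] [0.01  0.009]
```

Request:
move_arm(moves=[{"hand": 0,"x": 0,"y": 0,"z": 0,"wx": -7.1,"wy": 0,"wz": 6.3}])

```text
time_s: 10.1
position: [0.5656, -0.2684, 0.1704]
tcp_rot: [[0.079, 0.992, 0.095], [0.668, -0.123, 0.734], [0.74, 0.005, -0.672]]
force: [-0.5, -0.1, -0.4]
opening: 0.007
```

```bash
cat > d.py <<'E'
from h import *
import sys
s=bot.read_state();R=np.array(s['tcp_rot']);p=np.array(s['position'])
st()
t=np.array(eval(sys.argv[1]));print('delta units tool',np.round(R.T@(t-p)/.025,2))
E
python3 d.py '[0.543,-0.255,0.06]'; python3 d.py '[0.543,-0.255,0.0155]'
```

```text
{'time_s': 10.1, 'joint_positions': [-52.282, 47.491, 69.619, 32.055, 99.139, -50.76], 'position': [0.566, -0.268, 0.17], 'tcp_rot': [[0.079, 0.992, 0.095], [0.668, -0.123, 0.734], [0.74, 0.005, -0.672]], 'force': [-0.529, -0.139, -0.435], 'moment': [-0.404, -0.057, 0.036], 'opening': 0.007}
delta units tool [-2.98 -0.99  3.28]
{'time_s': 10.1, 'joint_positions': [-52.282, 47.491, 69.619, 32.055, 99.139, -50.76], 'position': [0.566, -0.268, 0.17], 'tcp_rot': [[0.079, 0.992, 0.095], [0.668, -0.123, 0.734], [0.74, 0.005, -0.672]], 'force': [-0.529, -0.139, -0.435], 'moment': [-0.404, -0.057, 0.036], 'opening': 0.007}
delta units tool [-4.3  -1.    4.48]
```

Request:
move_arm(moves=[{"hand": 0,"x": -0.5,"y": -0.16,"z": 0.55,"wx": 0,"wy": 0,"wz": 0},{"hand": 0,"x": -0.5,"y": -0.16,"z": 0.55,"wx": 0,"wy": 0,"wz": 0},{"hand": 0,"x": -0.5,"y": -0.16,"z": 0.55,"wx": 0,"wy": 0,"wz": 0},{"hand": 0,"x": -0.5,"y": -0.16,"z": 0.55,"wx": 0,"wy": 0,"wz": 0},{"hand": 0,"x": -0.5,"y": -0.16,"z": 0.55,"wx": 0,"wy": 0,"wz": 0},{"hand": 0,"x": -0.5,"y": -0.16,"z": 0.5,"wx": 0,"wy": 0,"wz": 0},{"hand": 0,"x": 0,"y": 0,"z": 0,"wx": 0,"wy": 0,"wz": 0},{"hand": 0,"x": 0,"y": 0,"z": 0,"wx": 0,"wy": 0,"wz": 0}])

```text
time_s: 10.9
position: [0.5403, -0.2565, 0.0595]
tcp_rot: [[0.082, 0.992, 0.093], [0.664, -0.124, 0.737], [0.743, 0.001, -0.669]]
force: [0.7, 0.0, 0.3]
opening: 0.006
```

```bash
python3 d.py '[0.543,-0.252,0.0155]'; python3 - <<'E'
from h import *
for n in ('side','top','wrist'): cap(n,n+'6')
c=load('side6');cv2.imwrite('pics/side6c.png',cv2.resize(c['image'][60:260,260:520,::-1],None,fx=3,fy=3,interpolation=cv2.INTER_CUBIC))
c=load('top6');cv2.imwrite('pics/top6c.png',cv2.resize(c['image'][150:280,340:520,::-1],None,fx=4,fy=4,interpolation=cv2.INTER_CUBIC))
E
```

```text
{'time_s': 10.9, 'joint_positions': [-53.342, 54.217, 75.651, 31.002, 89.004, -57.972], 'position': [0.54, -0.257, 0.06], 'tcp_rot': [[0.082, 0.992, 0.093], [0.664, -0.124, 0.737], [0.743, 0.001, -0.669]], 'force': [0.669, 0.042, 0.255], 'moment': [-0.448, -0.011, 0.001], 'opening': 0.006}
delta units tool [-1.18  0.08  1.32]
```

View pics/side6c.png

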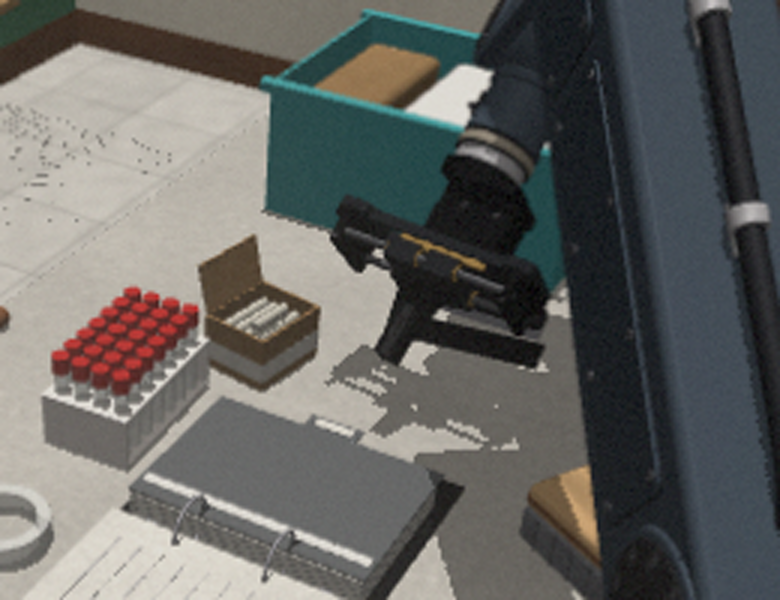

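View pics/top6c.png

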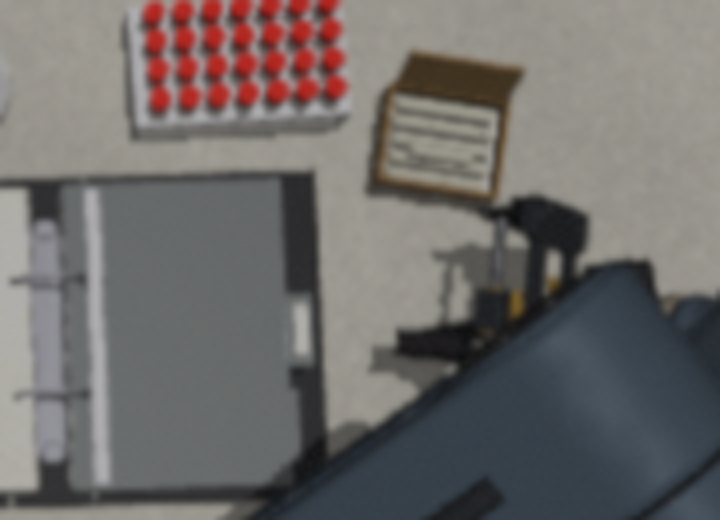

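The gripper clears the carton by about 25 mm. The forearm passes over the binder's near right corner, so I'll check its height against the divider's swing.

```bash
python3 - <<'E'
from h import *
for n in ('top6','side6'):
    c=load(n);W=cloud(c);x,y,z=W[...,0],W[...,1],W[...,2]
    for xx in (0.40,0.44,0.48,0.52):
        m=(abs(x-xx)<.012)&(z>0.1)&(y<0.05)&(y>-0.5)
        if m.any():
            P=W[m]
            for yy in np.arange(-.5,.05,.04):
                q=P[abs(P[:,1]-yy)<.02]
                if len(q)>3: print(n,xx,round(yy,2),'z',np.percentile(q[:,2],[2,98]).round(3))
E
```

```text
top6 0.4 -0.46 z [0.352 0.375]
top6 0.4 -0.42 z [0.485 0.514]
top6 0.4 -0.38 z [0.512 0.62 ]
top6 0.4 -0.34 z [0.638 0.664]
top6 0.4 -0.3 z [0.661 0.669]
top6 0.4 -0.26 z [0.628 0.666]
top6 0.4 -0.22 z [0.623 0.651]
top6 0.4 -0.18 z [0.606 0.64 ]
top6 0.4 -0.14 z [0.579 0.619]
top6 0.4 -0.1 z [0.473 0.584]
top6 0.4 -0.06 z [0.457 0.537]
top6 0.44 -0.5 z [0.302 0.342]
top6 0.44 -0.46 z [0.321 0.414]
top6 0.44 -0.42 z [0.413 0.477]
top6 0.44 -0.38 z [0.471 0.528]
top6 0.44 -0.34 z [0.636 0.647]
top6 0.44 -0.3 z [0.639 0.669]
top6 0.44 -0.26 z [0.661 0.671]
top6 0.44 -0.22 z [0.641 0.666]
top6 0.44 -0.18 z [0.603 0.644]
top6 0.44 -0.14 z [0.51  0.618]
top6 0.48 -0.5 z [0.294 0.313]
top6 0.48 -0.46 z [0.299 0.402]
top6 0.48 -0.42 z [0.395 0.42 ]
top6 0.48 -0.38 z [0.394 0.493]
top6 0.48 -0.3 z [0.637 0.66 ]
top6 0.48 -0.26 z [0.654 0.671]
top6 0.48 -0.22 z [0.627 0.671]
top6 0.48 -0.18 z [0.56  0.654]
top6 0.52 -0.5 z [0.318 0.362]
top6 0.52 -0.46 z [0.34  0.389]
top6 0.52 -0.42 z [0.247 0.38 ]
top6 0.52 -0.38 z [0.334 0.366]
top6 0.52 -0.3 z [0.104 0.158]
top6 0.52 -0.26 z [0.626 0.658]
top6 0.52 -0.22 z [0.605 0.653]
side6 0.4 -0.1 z [0.439 0.556]
side6 0.4 -0.06 z [0.449 0.524]
side6 0.44 -0.38 z [0.114 0.132]
side6 0.44 -0.34 z [0.102 0.176]
side6 0.44 -0.3 z [0.122 0.177]
side6 0.44 -0.18 z [0.505 0.536]
side6 0.44 -0.14 z [0.485 0.542]
side6 0.48 -0.46 z [0.22  0.239]
side6 0.48 -0.42 z [0.163 0.252]
side6 0.48 -0.38 z [0.149 0.216]
side6 0.48 -0.34 z [0.107 0.187]
side6 0.48 -0.3 z [0.15  0.157]
side6 0.52 -0.46 z [0.266 0.312]
side6 0.52 -0.42 z [0.235 0.352]
side6 0.52 -0.38 z [0.185 0.347]
side6 0.52 -0.34 z [0.115 0.186]
side6 0.52 -0.3 z [0.103 0.165]
```

The upper arm is above 0.45 m over the binder, so there is plenty of room. I descend beside the tab.

Request:
move_arm(moves=[{"hand": 0,"x": -0.2,"y": 0.01,"z": 0.22,"wx": 0,"wy": 0,"wz": 0},{"hand": 0,"x": -0.2,"y": 0.01,"z": 0.22,"wx": 0,"wy": 0,"wz": 0},{"hand": 0,"x": -0.2,"y": 0.01,"z": 0.22,"wx": 0,"wy": 0,"wz": 0},{"hand": 0,"x": -0.2,"y": 0.01,"z": 0.22,"wx": 0,"wy": 0,"wz": 0},{"hand": 0,"x": -0.2,"y": 0.01,"z": 0.22,"wx": 0,"wy": 0,"wz": 0},{"hand": 0,"x": -0.18,"y": 0.02,"z": 0.2,"wx": 0,"wy": 0,"wz": 0},{"hand": 0,"x": 0,"y": 0,"z": 0,"wx": 0,"wy": 0,"wz": 0},{"hand": 0,"x": 0,"y": 0,"z": 0,"wx": 0,"wy": 0,"wz": 0}])

```text
time_s: 11.85
position: [0.5423, -0.2525, 0.0153]
tcp_rot: [[0.083, 0.992, 0.093], [0.664, -0.124, 0.738], [0.744, 0.001, -0.669]]
force: [-0.3, 0.3, 0.3]
opening: 0.002
```

```bash
python3 d.py '[0.543,-0.2164,0.0155]'; python3 - <<'E'
from h import *
for n in ('side','top'): cap(n,n+'7')
c=load('side7');cv2.imwrite('pics/side7c.png',cv2.resize(c['image'][150:250,330:460,::-1],None,fx=6,fy=6,interpolation=cv2.INTER_CUBIC))
c=load('top7');cv2.imwrite('pics/top7c.png',cv2.resize(c['image'][190:270,390:490,::-1],None,fx=7,fy=7,interpolation=cv2.INTER_CUBIC))
E
```

```text
{'time_s': 11.85, 'joint_positions': [-53.011, 57.807, 75.683, 31.298, 85.799, -59.605], 'position': [0.542, -0.252, 0.015], 'tcp_rot': [[0.083, 0.992, 0.093], [0.664, -0.124, 0.738], [0.744, 0.001, -0.669]], 'force': [-0.287, 0.35, 0.277], 'moment': [-0.4, -0.024, -0.019], 'opening': 0.002}
delta units tool [ 0.96 -0.15  1.06]
```

View pics/side7c.png

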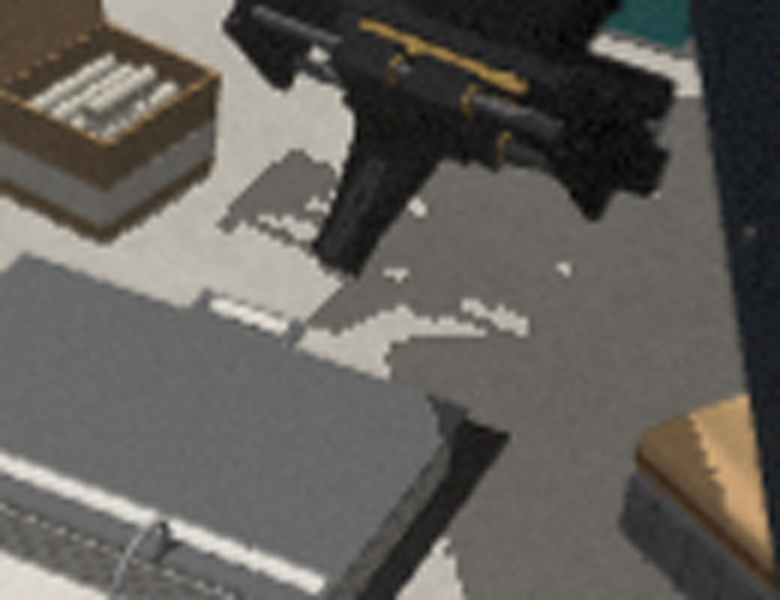

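View pics/top7c.png

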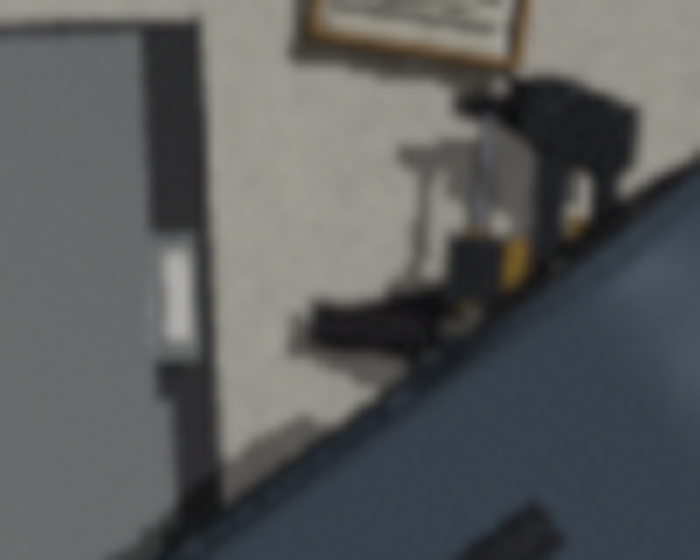

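The tip is at top-crop (312,325), in line with the near half of the tab (rows 240–355) and about 30 mm out from its edge. I slide in under the tab.

Request:
move_arm(moves=[{"hand": 0,"x": 0.16,"y": -0.01,"z": 0.18,"wx": 0,"wy": 0,"wz": 0},{"hand": 0,"x": 0.16,"y": -0.01,"z": 0.18,"wx": 0,"wy": 0,"wz": 0},{"hand": 0,"x": 0.16,"y": -0.01,"z": 0.18,"wx": 0,"wy": 0,"wz": 0},{"hand": 0,"x": 0.12,"y": -0.01,"z": 0.13,"wx": 0,"wy": 0,"wz": 0},{"hand": 0,"x": 0.12,"y": -0.01,"z": 0.13,"wx": 0,"wy": 0,"wz": 0},{"hand": 0,"x": 0.12,"y": -0.01,"z": 0.13,"wx": 0,"wy": 0,"wz": 0},{"hand": 0,"x": 0.12,"y": 0,"z": 0.13,"wx": 0,"wy": 0,"wz": 0},{"hand": 0,"x": 0,"y": 0,"z": 0,"wx": 0,"wy": 0,"wz": 0}])

```text
time_s: 12.75
position: [0.5452, -0.2161, 0.0157]
tcp_rot: [[0.082, 0.992, 0.092], [0.664, -0.124, 0.738], [0.744, 0.001, -0.669]]
force: [0.4, 0.3, 0.5]
opening: 0.007
```

```bash
python3 d.py '[0.545,-0.2164,0.0155]'; python3 - <<'E'
from h import *
for n in ('side','top'): cap(n,n+'8')
c=load('side8');cv2.imwrite('pics/side8c.png',cv2.resize(c['image'][150:250,330:460,::-1],None,fx=6,fy=6,interpolation=cv2.INTER_CUBIC))
c=load('top8');cv2.imwrite('pics/top8c.png',cv2.resize(c['image'][190:270,390:490,::-1],None,fx=7,fy=7,interpolation=cv2.INTER_CUBIC))
E
```

```text
{'time_s': 12.75, 'joint_positions': [-50.957, 56.7, 79.456, 32.736, 82.785, -59.798], 'position': [0.545, -0.216, 0.016], 'tcp_rot': [[0.082, 0.992, 0.092], [0.664, -0.124, 0.738], [0.744, 0.001, -0.669]], 'force': [0.423, 0.274, 0.537], 'moment': [-0.497, -0.026, -0.013], 'opening': 0.007}
delta units tool [-0.02 -0.01 -0.  ]
```

View pics/side8c.png

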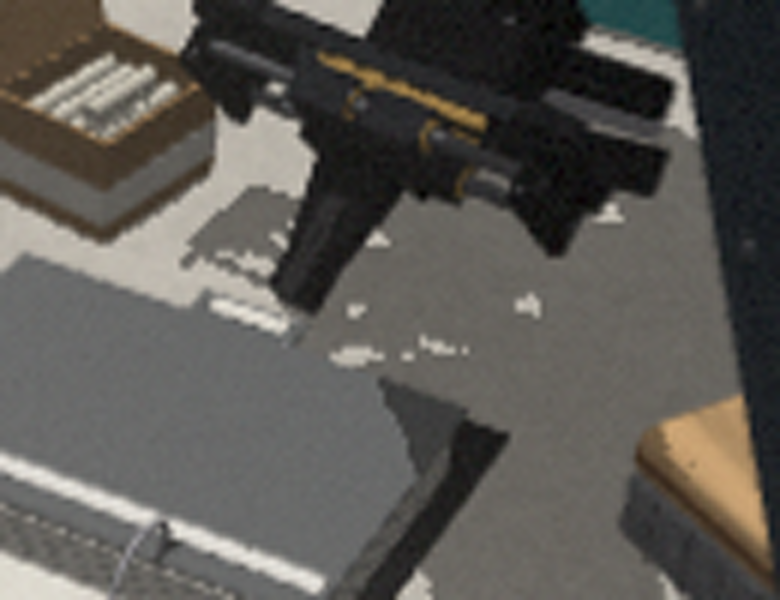

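View pics/top8c.png

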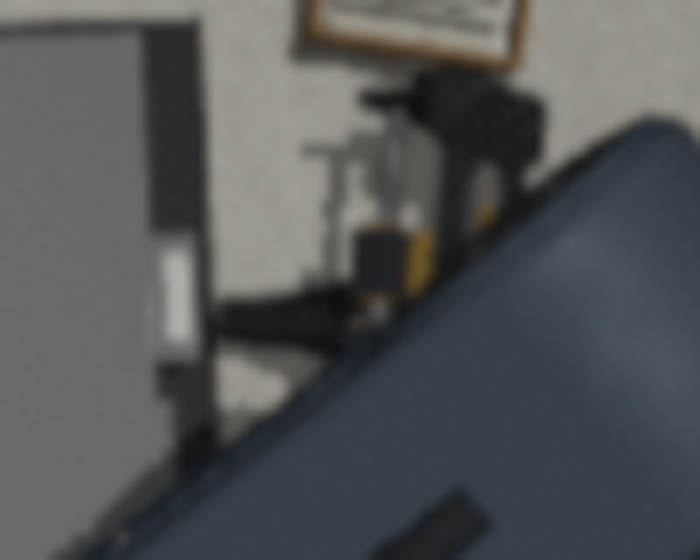

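```bash
python3 - <<'E'
from h import *
s=bot.read_state();R=np.array(s['tcp_rot']);p=np.array(s['position'])
a=np.deg2rad(1.04);B=np.array([[np.cos(a),-np.sin(a),0],[np.sin(a),np.cos(a),0],[0,0,1]]);o=np.array([.550,-.0362,0])
b=lambda *q:o+B@np.array(q)
pts={'tcp':p,'up':p+R@[.0095,0,0],'lo':p-R@[.0095,0,0],'upback30':p+R@[.0095,0,-.03],'tab+':b(.025,-.183,.033),'tab-':b(-.025,-.183,.033),'tabin-':b(-.025,-.165,.033)}
for n,off,sc in (('side8',(330,150),6),('top8',(390,190),7)):
    c=load(n);im=cv2.imread(f'pics/{n}c.png')
    for k,v in pts.items():
        q=(proj(c,v)[0]-off)*sc+sc/2; print(n,k,q.round()); cv2.circle(im,tuple(int(t) for t in q),3,(0,0,255) if 't'==k[0] else (0,255,0),-1)
    cv2.imwrite(f'pics/{n}m.png',im)
# finger silhouette thickness in tool frame from side depth
c=load('side7');W=cloud(c);
E
```

```text
side8 tcp [266. 347.]
side8 up [259. 341.]
side8 lo [273. 353.]
side8 upback30 [292. 280.]
side8 tab+ [204. 288.]
side8 tab- [307. 324.]
side8 tabin- [289. 346.]
top8 tcp [186. 322.]
top8 up [173. 318.]
top8 lo [199. 325.]
top8 upback30 [236. 320.]
top8 tab+ [195. 235.]
top8 tab- [200. 360.]
top8 tabin- [155. 361.]
```

View pics/side8m.png

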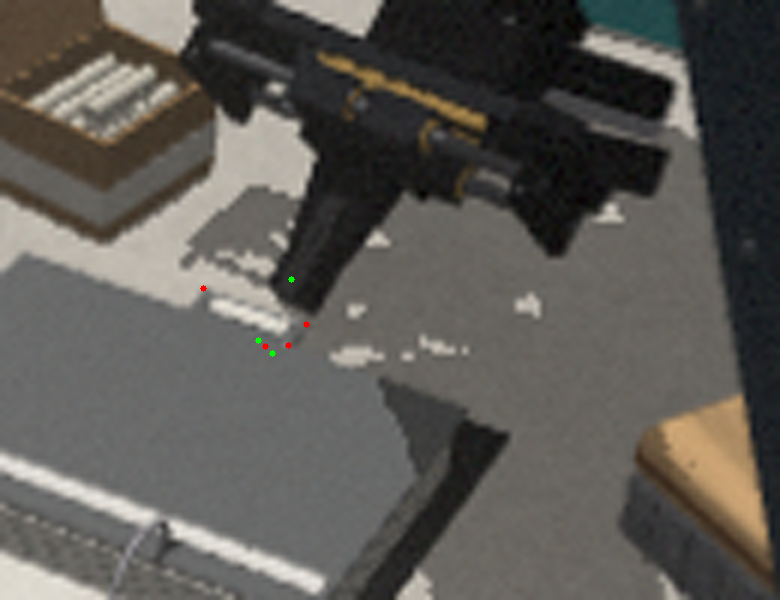

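View pics/top8m.png

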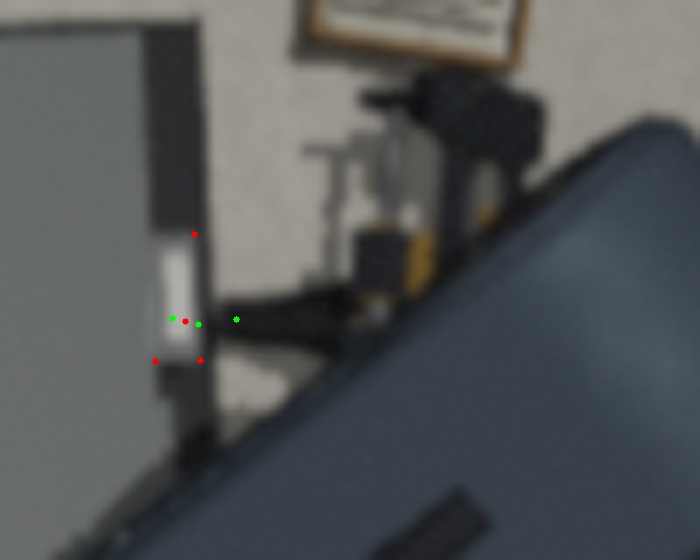

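The projection puts the TCP beneath the tab, with the tip hidden by it in both views and no force. Next I plan the arc rows.

```bash
cat > path.py <<'E'
from h import *
import sys
def tcp(th,R,x,rad=.171,ov=.012):
    ax=np.array([-.036,.032]); t=np.deg2rad(th)
    r=np.array([-np.cos(t),np.sin(t)]); n=np.array([np.sin(t),np.cos(t)])
    xt=R[1:,0];zt=R[1:,2]/np.linalg.norm(R[1:,2])
    E=ax+.183*r-.00125*n
    tilt=np.rad2deg(np.arctan2(-zt[1],zt[0]))
    if th<tilt: C=E+ov*zt; sg=1
    else:
        C=ax+rad*r-.00125*n; sg=1 if xt@n>0 else -1
    if th>=tilt: w=np.clip((xt@n)/.15,-1,1); C=C-.0095*w*xt
    else: C=C-.0095*xt
    return np.array([x,C[0],C[1]])
if __name__=='__main__':
    s=bot.read_state();R=np.array(s['tcp_rot']);p=np.array(s['position']);st()
    ths=eval(sys.argv[1]);x=float(sys.argv[2])
    for th in ths:
        q=tcp(th,R,x); d=np.round(R.T@(q-p)/.025,2); print(th,q.round(4),d.tolist()); p=p+R@d*.025
E
python3 path.py '[0,2,4,6,8,10,13,16,19,22,25,28,31,34,37,40,43,46,50,53]' 0.545
```

```text
{'time_s': 12.85, 'joint_positions': [-50.996, 56.709, 79.399, 32.723, 82.782, -59.8], 'position': [0.545, -0.217, 0.016], 'tcp_rot': [[0.082, 0.992, 0.093], [0.664, -0.124, 0.737], [0.743, 0.001, -0.669]], 'force': [0.204, -0.807, 0.134], 'moment': [-0.467, -0.032, 0.027], 'opening': 0.004}
0 [ 0.545  -0.2164  0.0156] [0.01, -0.02, 0.01]
2 [ 0.545  -0.2164  0.022 ] [0.19, 0.0, -0.17]
4 [ 0.545  -0.2161  0.0284] [0.2, 0.0, -0.16]
6 [ 0.545  -0.2156  0.0348] [0.2, 0.0, -0.15]
8 [ 0.545  -0.2148  0.0411] [0.21, -0.0, -0.15]
10 [ 0.545  -0.2139  0.0474] [0.22, -0.01, -0.14]
13 [ 0.545  -0.212   0.0568] [0.32, -0.01, -0.2]
16 [ 0.545  -0.2097  0.0661] [0.34, -0.01, -0.18]
19 [ 0.545  -0.2069  0.0753] [0.35, -0.01, -0.16]
22 [ 0.545  -0.2036  0.0843] [0.35, -0.02, -0.14]
25 [ 0.545  -0.1998  0.0931] [0.37, -0.01, -0.13]
28 [ 0.545  -0.1956  0.1017] [0.36, -0.03, -0.11]
31 [ 0.545  -0.1909  0.1101] [0.38, -0.02, -0.08]
34 [ 0.545  -0.1858  0.1182] [0.37, -0.02, -0.07]
37 [ 0.545  -0.1803  0.126 ] [0.38, -0.03, -0.05]
40 [ 0.545  -0.1744  0.1335] [0.38, -0.03, -0.02]
43 [ 0.545  -0.1682  0.1406] [0.38, -0.03, -0.01]
46 [ 0.545  -0.162   0.1471] [0.36, -0.03, 0.01]
50 [ 0.545  -0.1532  0.1551] [0.47, -0.04, 0.04]
53 [ 0.545  -0.1462  0.1608] [0.35, -0.04, 0.06]
```

Lift gently first, to about 10°.

Request:
move_arm(moves=[{"hand": 0,"x": 0.19,"y": 0,"z": -0.17,"wx": 0,"wy": 0,"wz": 0},{"hand": 0,"x": 0.2,"y": 0,"z": -0.16,"wx": 0,"wy": 0,"wz": 0},{"hand": 0,"x": 0.2,"y": 0,"z": -0.15,"wx": 0,"wy": 0,"wz": 0},{"hand": 0,"x": 0.21,"y": 0,"z": -0.15,"wx": 0,"wy": 0,"wz": 0},{"hand": 0,"x": 0.22,"y": -0.01,"z": -0.14,"wx": 0,"wy": 0,"wz": 0}])

```text
time_s: 13.35
position: [0.5455, -0.2143, 0.0483]
tcp_rot: [[0.082, 0.992, 0.093], [0.664, -0.124, 0.737], [0.743, 0.002, -0.669]]
force: [-0.5, 0.1, -0.1]
opening: 0.009
```

```bash
cat > v2.py <<'E'
from h import *
import sys
c=cap('side','s'+sys.argv[1]);W=cloud(c)
cv2.imwrite(f'pics/s{sys.argv[1]}c.png',cv2.resize(c['image'][60:290,240:480,::-1],None,fx=2.5,fy=2.5,interpolation=cv2.INTER_CUBIC))
# divider angle: sheet points near-left part x .60-.65 and away from arm
x,y,z=W[...,0],W[...,1],W[...,2]
g=c['image'].astype(int)
m=(x>.60)&(x<.65)&(np.hypot(y+.036,z-.032)<.17)&(np.hypot(y+.036,z-.032)>.06)&(z>.028)
m&=(abs(g[...,0]-g[...,2])<25)
P=W[m];a=np.rad2deg(np.arctan2(P[:,2]-.032,-(P[:,1]+.036)));h,e=np.histogram(a,bins=np.arange(-6,186,4));print('angle hist',[(int(e[i]+2),int(h[i])) for i in range(len(h)) if h[i]>40])
st()
E
python3 v2.py 9
```

```text
angle hist [(0, 465)]
{'time_s': 13.4, 'joint_positions': [-50.842, 53.735, 79.865, 32.709, 84.792, -58.405], 'position': [0.546, -0.214, 0.049], 'tcp_rot': [[0.081, 0.992, 0.094], [0.664, -0.124, 0.737], [0.743, 0.002, -0.669]], 'force': [-0.077, -0.095, 0.566], 'moment': [-0.419, -0.076, 0.003], 'opening': 0.005}
```

View pics/s9c.png

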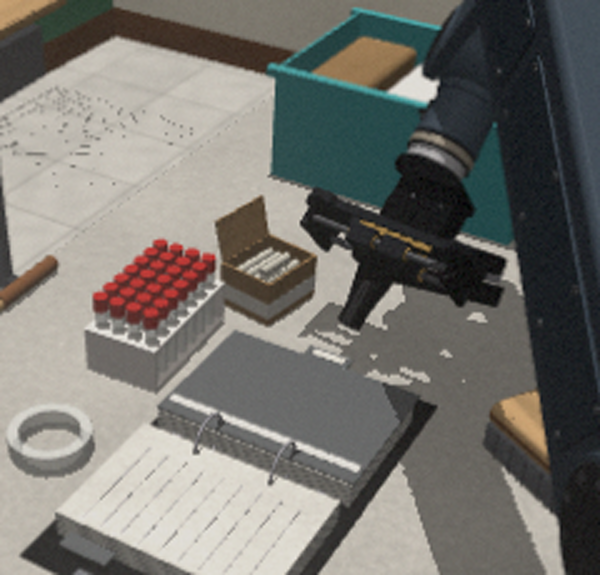

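The divider stayed at 0°. The tip rose outside the tab without catching it, so I'll check where the real tip is relative to the reported TCP.

```bash
python3 - <<'E'
from h import *
c=load('s9');s=bot.read_state();R=np.array(s['tcp_rot']);p=np.array(s['position'])
im=cv2.resize(c['image'][150:230,330:430,::-1],None,fx=7,fy=7,interpolation=cv2.INTER_CUBIC)
for k,col in (((0,0,0),(0,0,255)),((.0095,0,0),(0,255,0)),((-.0095,0,0),(255,0,0)),((.0095,0,-.03),(0,255,0)),((-.0095,0,-.03),(255,0,0)),((0,.015,0),(0,255,255)),((0,-.015,0),(0,255,255))):
    q=(proj(c,p+R@np.array(k))[0]-[330,150])*7+3; print(k,q.round()); cv2.circle(im,tuple(int(t) for t in q),3,col,-1)
cv2.imwrite('pics/s9m.png',im)
for n in ('s9',):
    W=cloud(load(n));T=(W-p)@R
    m=(abs(T[...,0])<.03)&(abs(T[...,1])<.04)&(T[...,2]>-.05)&(T[...,2]<.01)&(c['image'].max(2)<60)
    for w in np.arange(-.05,.01,.005):
        q=T[m&(abs(T[...,2]-w)<.0025)]
        if len(q)>2: print(round(w,3),len(q),q.min(0).round(4)[:2],q.max(0).round(4)[:2])
E
```

```text
(0, 0, 0) [313. 334.]
(0.0095, 0, 0) [304. 326.]
(-0.0095, 0, 0) [321. 342.]
(0.0095, 0, -0.03) [343. 254.]
(-0.0095, 0, -0.03) [359. 271.]
(0, 0.015, 0) [279. 319.]
(0, -0.015, 0) [347. 350.]
-0.05 12 [-0.0094 -0.0111] [0.0129 0.0067]
-0.045 19 [-0.0075 -0.0124] [0.0144 0.0056]
-0.04 20 [-0.0105 -0.011 ] [0.0113 0.0068]
-0.035 16 [-0.0066 -0.0106] [0.0142 0.0064]
-0.03 18 [-0.0122 -0.0108] [0.0113 0.0085]
-0.025 18 [-0.0053 -0.0116] [0.0126 0.0071]
```

View pics/s9m.png

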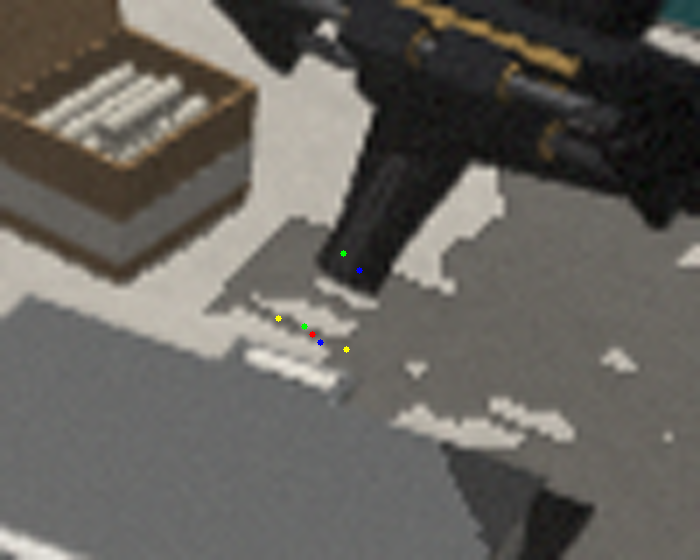

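The real fingertip ends about 23 mm short of the reported TCP: the finger points stop near tool z = -0.025. I'll pin this down and redo the insertion using the real tip.

```bash
python3 - <<'E'
from h import *
import json
def one(n,p,R):
    c=load(n);T=(cloud(c)-p)@R
    m=(abs(T[...,0])<.03)&(abs(T[...,1])<.02)&(T[...,2]>-.06)&(T[...,2]<.02)&(c['image'].max(2)<60)
    z=T[m][:,2];h,e=np.histogram(z,bins=np.arange(-.06,.02,.004));print(n,list(zip(e.round(3),h)))
    q=T[m&(T[...,2]<-.026)];print(np.percentile(q,[2,98],axis=0).round(4))
s=bot.read_state();R=np.array(s['tcp_rot'])
one('s9',np.array(s['position']),R)
one('side7',np.array([.5423,-.2525,.0153]),R)
one('side6',np.array([.5403,-.2565,.0595]),R)
one('top6',np.array([.5403,-.2565,.0595]),R)
R2=np.array([[-0.249,.968,-.001],[.968,.249,0],[.001,-.001,-1]])
c=load('side1');T=(cloud(c)-[.5373,.0312,.0433])@R2
m=(abs(T[...,0])<.02)&(abs(T[...,1])<.06)&(T[...,2]>-.06)&(T[...,2]<.02)&(c['image'].max(2)<60)
z=T[m][:,2];h,e=np.histogram(z,bins=np.arange(-.06,.02,.004));print('side1 open',list(zip(e.round(3),h)))
E
```

```text
s9 [(np.float64(-0.06), np.int64(18)), (np.float64(-0.056), np.int64(16)), (np.float64(-0.052), np.int64(17)), (np.float64(-0.048), np.int64(16)), (np.float64(-0.044), np.int64(16)), (np.float64(-0.04), np.int64(13)), (np.float64(-0.036), np.int64(14)), (np.float64(-0.032), np.int64(16)), (np.float64(-0.028), np.int64(14)), (np.float64(-0.024), np.int64(7)), (np.float64(-0.02), np.int64(0)), (np.float64(-0.016), np.int64(0)), (np.float64(-0.012), np.int64(0)), (np.float64(-0.008), np.int64(0)), (np.float64(-0.004), np.int64(0)), (np.float64(0.0), np.int64(0)), (np.float64(0.004), np.int64(0)), (np.float64(0.008), np.int64(0)), (np.float64(0.012), np.int64(0))]
[[-0.0096 -0.0141 -0.0592]
 [ 0.0128  0.008  -0.027 ]]
side7 [(np.float64(-0.06), np.int64(17)), (np.float64(-0.056), np.int64(17)), (np.float64(-0.052), np.int64(19)), (np.float64(-0.048), np.int64(13)), (np.float64(-0.044), np.int64(13)), (np.float64(-0.04), np.int64(16)), (np.float64(-0.036), np.int64(13)), (np.float64(-0.032), np.int64(13)), (np.float64(-0.028), np.int64(15)), (np.float64(-0.024), np.int64(8)), (np.float64(
[... 1774 characters left out ...]
0.016   0.0096 -0.0285]]
side1 open [(np.float64(-0.06), np.int64(15)), (np.float64(-0.056), np.int64(15)), (np.float64(-0.052), np.int64(17)), (np.float64(-0.048), np.int64(14)), (np.float64(-0.044), np.int64(18)), (np.float64(-0.04), np.int64(19)), (np.float64(-0.036), np.int64(13)), (np.float64(-0.032), np.int64(18)), (np.float64(-0.028), np.int64(8)), (np.float64(-0.024), np.int64(0)), (np.float64(-0.02), np.int64(0)), (np.float64(-0.016), np.int64(0)), (np.float64(-0.012), np.int64(0)), (np.float64(-0.008), np.int64(0)), (np.float64(-0.004), np.int64(0)), (np.float64(0.0), np.int64(0)), (np.float64(0.004), np.int64(0)), (np.float64(0.008), np.int64(0)), (np.float64(0.012), np.int64(0))]
```

Four views agree: the real tip is at tool z ≈ -0.0215 m, so my earlier insertion was 16 mm short and 14 mm high. I correct for this: back off, go down, then insert.

```bash
cat > d2.py <<'E'
from h import *
import sys
s=bot.read_state();R=np.array(s['tcp_rot']);p=np.array(s['position'])-.0215*R[:,2]
print('tip',p.round(4))
for t in eval(sys.argv[1]):
    d=np.round(R.T@(np.array(t)-p)/.025,2);print(t,d);p=p+R@d*.025
E
python3 d2.py '[[.545,-.250,.055],[.545,-.250,.0145],[.545,-.2164,.0145]]'
```

```text
tip [ 0.5437 -0.2301  0.0636]
[0.545, -0.25, 0.055] [-0.78  0.15 -0.35]
[0.545, -0.25, 0.0145] [-1.21 -0.01  1.08]
[0.545, -0.2164, 0.0145] [ 0.9  -0.16  0.99]
```

Request:
move_arm(moves=[{"hand": 0,"x": -0.26,"y": 0.05,"z": -0.12,"wx": 0,"wy": 0,"wz": 0},{"hand": 0,"x": -0.26,"y": 0.05,"z": -0.12,"wx": 0,"wy": 0,"wz": 0},{"hand": 0,"x": -0.26,"y": 0.05,"z": -0.11,"wx": 0,"wy": 0,"wz": 0},{"hand": 0,"x": -0.24,"y": 0,"z": 0.22,"wx": 0,"wy": 0,"wz": 0},{"hand": 0,"x": -0.24,"y": 0,"z": 0.22,"wx": 0,"wy": 0,"wz": 0},{"hand": 0,"x": -0.24,"y": 0,"z": 0.22,"wx": 0,"wy": 0,"wz": 0},{"hand": 0,"x": -0.24,"y": 0,"z": 0.21,"wx": 0,"wy": 0,"wz": 0},{"hand": 0,"x": -0.24,"y": -0.01,"z": 0.21,"wx": 0,"wy": 0,"wz": 0},{"hand": 0,"x": 0,"y": 0,"z": 0,"wx": 0,"wy": 0,"wz": 0}])

```text
time_s: 14.3
position: [0.5458, -0.2333, -0.0028]
tcp_rot: [[0.084, 0.992, 0.092], [0.663, -0.124, 0.739], [0.744, -0.001, -0.668]]
force: [-0.4, -0.6, 0.5]
opening: 0.006
```

```bash
python3 d2.py '[[.545,-.2164,.0145]]'; python3 v2.py 10
```

```text
tip [ 0.5439 -0.2491  0.0115]
[0.545, -0.2164, 0.0145] [ 0.96 -0.12  0.89]
angle hist [(0, 462), (180, 41)]
{'time_s': 14.35, 'joint_positions': [-51.811, 58.837, 77.17, 32.19, 83.263, -60.172], 'position': [0.546, -0.234, -0.002], 'tcp_rot': [[0.083, 0.992, 0.092], [0.663, -0.124, 0.738], [0.744, -0.0, -0.668]], 'force': [0.46, 0.014, -0.565], 'moment': [-0.447, 0.025, -0.024], 'opening': 0.006}
```

View pics/s10c.png

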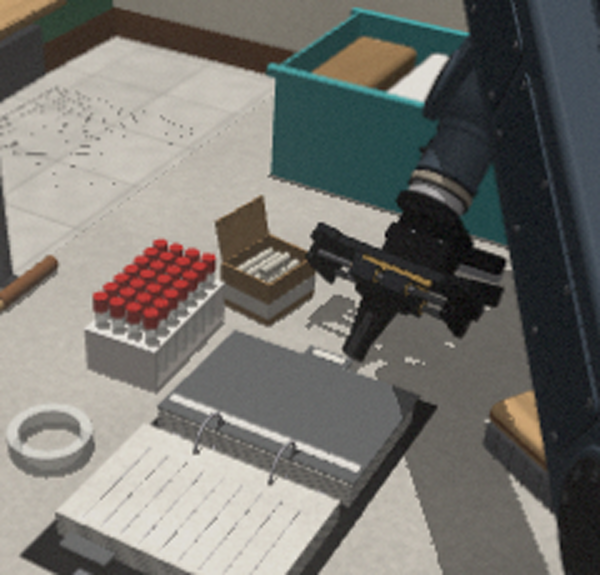

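Request:
move_arm(moves=[{"hand": 0,"x": 0.14,"y": -0.02,"z": 0.12,"wx": 0,"wy": 0,"wz": 0},{"hand": 0,"x": 0.14,"y": -0.02,"z": 0.13,"wx": 0,"wy": 0,"wz": 0},{"hand": 0,"x": 0.14,"y": -0.02,"z": 0.13,"wx": 0,"wy": 0,"wz": 0},{"hand": 0,"x": 0.14,"y": -0.02,"z": 0.13,"wx": 0,"wy": 0,"wz": 0},{"hand": 0,"x": 0.14,"y": -0.02,"z": 0.13,"wx": 0,"wy": 0,"wz": 0},{"hand": 0,"x": 0.14,"y": -0.01,"z": 0.13,"wx": 0,"wy": 0,"wz": 0},{"hand": 0,"x": 0.12,"y": -0.01,"z": 0.12,"wx": 0,"wy": 0,"wz": 0},{"hand": 0,"x": 0,"y": 0,"z": 0,"wx": 0,"wy": 0,"wz": 0}])

```text
time_s: 15.15
position: [0.5477, -0.2012, 0.0014]
tcp_rot: [[0.082, 0.992, 0.093], [0.665, -0.124, 0.737], [0.743, 0.001, -0.67]]
force: [0.2, -0.8, -0.6]
opening: 0.003
```

```bash
sed -i "s/p=np.array(s\['position'\]);st()/p=np.array(s['position'])-.0215*R[:,2];st();print('tip',p)/" path.py; python3 v2.py 11;python3 path.py '[0,2,4,6,8,10,13,16,19,22,25,28,31,34,37,40,43,46,50,53]' 0.545
python3 - <<'E'
from h import *
c=load('s11')
cv2.imwrite('pics/s11d.png',cv2.resize(c['image'][150:250,330:460,::-1],None,fx=6,fy=6,interpolation=cv2.INTER_CUBIC))
E
```

```text
angle hist [(0, 430), (4, 59)]
{'time_s': 15.2, 'joint_positions': [-50.003, 57.566, 80.663, 33.544, 80.623, -60.403], 'position': [0.548, -0.201, 0.001], 'tcp_rot': [[0.082, 0.992, 0.093], [0.664, -0.124, 0.737], [0.743, 0.001, -0.669]], 'force': [0.601, 0.147, -0.853], 'moment': [-0.487, 0.013, -0.035], 'opening': 0.002}
{'time_s': 15.2, 'joint_positions': [-50.003, 57.566, 80.663, 33.544, 80.623, -60.403], 'position': [0.548, -0.201, 0.001], 'tcp_rot': [[0.082, 0.992, 0.093], [0.664, -0.124, 0.737], [0.743, 0.001, -0.669]], 'force': [0.601, 0.147, -0.853], 'moment': [-0.487, 0.013, -0.035], 'opening': 0.002}
tip [ 0.54567355 -0.21713392  0.01583051]
0 [ 0.545  -0.2164  0.0156] [0.01, -0.03, 0.02]
2 [ 0.545  -0.2164  0.022 ] [0.19, -0.0, -0.17]
4 [ 0.545  -0.2161  0.0284] [0.2, -0.0, -0.16]
6 [ 0.545  -0.2156  0.0348] [0.2, -0.0, -0.15]
8 [ 0.545  -0.2148  0.0411] [0.21, -0.01, -0.15]
10 [ 0.545  -0.2139  0.0474] [0.21, -0.0, -0.14]
13 [ 0.545  -0.212   0.0568] [0.33, -0.01, -0.2]
16 [ 0.545  -0.2097  0.0661] [0.34, -0.01, -0.18]
19 [ 0.545  -0.2069  0.0753] [0.35, -0.01, -0.16]
22 [ 0.545  -0.2036  0.0843] [0.35, -0.02, -0.14]
25 [ 0.545  -0.1998  0.0931] [0.36, -0.02, -0.13]
28 [ 0.545  -0.1956  0.1017] [0.37, -0.02, -0.11]
31 [ 0.545  -0.1909  0.1101] [0.37, -0.02, -0.08]
34 [ 0.545  -0.1858  0.1182] [0.38, -0.03, -0.07]
37 [ 0.545  -0.1803  0.126 ] [0.38, -0.02, -0.05]
40 [ 0.545  -0.1744  0.1335] [0.38, -0.03, -0.02]
43 [ 0.545  -0.1682  0.1406] [0.38, -0.03, -0.01]
46 [ 0.545  -0.162   0.1471] [0.35, -0.03, 0.01]
50 [ 0.545  -0.1532  0.1551] [0.48, -0.05, 0.04]
53 [ 0.545  -0.1462  0.1608] [0.35, -0.03, 0.06]
```

View pics/s11d.png

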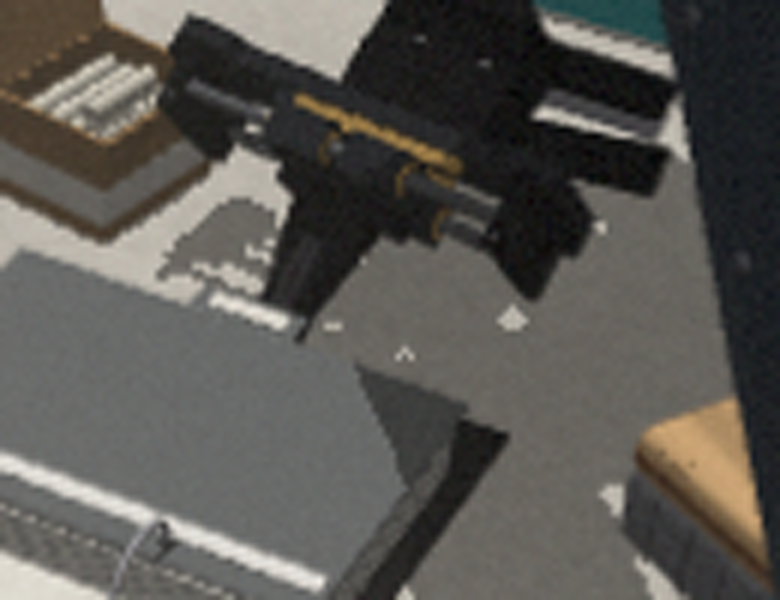

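The tab now hides the tip, so it is underneath. I centre it 5 mm along the tab, then lift to 10° and check.

Request:
move_arm(moves=[{"hand": 0,"x": 0,"y": 0.1,"z": 0.02,"wx": 0,"wy": 0,"wz": 0},{"hand": 0,"x": 0,"y": 0.1,"z": 0.02,"wx": 0,"wy": 0,"wz": 0},{"hand": 0,"x": 0.19,"y": 0,"z": -0.17,"wx": 0,"wy": 0,"wz": 0},{"hand": 0,"x": 0.2,"y": 0,"z": -0.16,"wx": 0,"wy": 0,"wz": 0},{"hand": 0,"x": 0.2,"y": 0,"z": -0.15,"wx": 0,"wy": 0,"wz": 0},{"hand": 0,"x": 0.21,"y": 0,"z": -0.15,"wx": 0,"wy": 0,"wz": 0},{"hand": 0,"x": 0.22,"y": 0,"z": -0.14,"wx": 0,"wy": 0,"wz": 0}])

```text
time_s: 15.9
position: [0.5528, -0.1985, 0.0334]
tcp_rot: [[0.082, 0.992, 0.093], [0.664, -0.124, 0.737], [0.743, 0.001, -0.669]]
force: [-0.2, -0.1, -0.9]
opening: 0.004
```

```bash
python3 v2.py 12
```

```text
angle hist [(8, 45), (12, 541)]
{'time_s': 15.95, 'joint_positions': [-49.498, 54.784, 80.582, 33.661, 82.803, -58.566], 'position': [0.553, -0.198, 0.034], 'tcp_rot': [[0.081, 0.992, 0.094], [0.664, -0.124, 0.737], [0.743, 0.002, -0.669]], 'force': [-0.36, 0.215, -0.323], 'moment': [-0.441, 0.043, 0.051], 'opening': 0.006}
```

View pics/s12c.png

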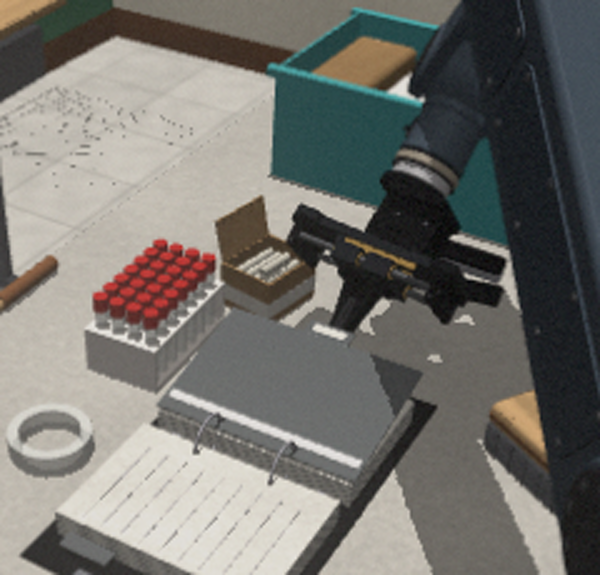

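The divider is at about 11° and rides on the fingertip. I continue along the arc.

Request:
move_arm(moves=[{"hand": 0,"x": 0.33,"y": -0.01,"z": -0.2,"wx": 0,"wy": 0,"wz": 0},{"hand": 0,"x": 0.34,"y": -0.01,"z": -0.18,"wx": 0,"wy": 0,"wz": 0},{"hand": 0,"x": 0.35,"y": -0.01,"z": -0.16,"wx": 0,"wy": 0,"wz": 0},{"hand": 0,"x": 0.35,"y": -0.02,"z": -0.14,"wx": 0,"wy": 0,"wz": 0},{"hand": 0,"x": 0.36,"y": -0.02,"z": -0.13,"wx": 0,"wy": 0,"wz": 0},{"hand": 0,"x": 0.37,"y": -0.02,"z": -0.11,"wx": 0,"wy": 0,"wz": 0},{"hand": 0,"x": 0.37,"y": -0.02,"z": -0.08,"wx": 0,"wy": 0,"wz": 0},{"hand": 0,"x": 0.38,"y": -0.03,"z": -0.07,"wx": 0,"wy": 0,"wz": 0},{"hand": 0,"x": 0.38,"y": -0.02,"z": -0.05,"wx": 0,"wy": 0,"wz": 0}])

```text
time_s: 16.85
position: [0.5529, -0.1645, 0.112]
tcp_rot: [[0.082, 0.992, 0.093], [0.664, -0.124, 0.737], [0.743, 0.001, -0.669]]
force: [0.3, -0.7, -0.9]
opening: 0.007
```

```bash
python3 v2.py 13; python3 path.py 'list(range(40,100,3))' 0.549
```

```text
angle hist [(36, 245), (40, 545)]
{'time_s': 16.9, 'joint_positions': [-47.504, 47.008, 83.722, 34.645, 85.897, -54.751], 'position': [0.553, -0.164, 0.113], 'tcp_rot': [[0.081, 0.992, 0.093], [0.664, -0.123, 0.738], [0.744, 0.002, -0.669]], 'force': [-0.821, 0.924, 1.059], 'moment': [-0.425, -0.028, 0.025], 'opening': 0.005}
{'time_s': 16.9, 'joint_positions': [-47.504, 47.008, 83.722, 34.645, 85.897, -54.751], 'position': [0.553, -0.164, 0.113], 'tcp_rot': [[0.081, 0.992, 0.093], [0.664, -0.123, 0.738], [0.744, 0.002, -0.669]], 'force': [-0.821, 0.924, 1.059], 'moment': [-0.425, -0.028, 0.025], 'opening': 0.005}
tip [ 0.55117861 -0.17946072  0.12776474]
40 [ 0.549  -0.1744  0.1336] [0.3, -0.11, -0.01]
43 [ 0.549  -0.1682  0.1406] [0.37, -0.03, -0.01]
46 [ 0.549  -0.162   0.1471] [0.36, -0.03, 0.01]
49 [ 0.549  -0.1554  0.1532] [0.36, -0.03, 0.03]
52 [ 0.549  -0.1486  0.1589] [0.35, -0.04, 0.05]
55 [ 0.549  -0.1414  0.1643] [0.35, -0.03, 0.07]
58 [ 0.549  -0.134   0.1693] [0.35, -0.04, 0.08]
61 [ 0.549  -0.1263  0.1739] [0.34, -0.04, 0.11]
64 [ 0.549  -0.1184  0.1781] [0.33, -0.03, 0.12]
67 [ 0.549  -0.1103  0.1819] [0.33, -0.04, 0.14]
70 [ 0.549  -0.102   0.1852] [0.32, -0.04, 0.15]
73 [ 0.549  -0.0935  0.1881] [0.31, -0.05, 0.18]
76 [ 0.549  -0.0849  0.1906] [0.3, -0.04, 0.18]
79 [ 0.549  -0.0762  0.1926] [0.29, -0.04, 0.21]
82 [ 0.549  -0.0673  0.1941] [0.28, -0.04, 0.22]
85 [ 0.549  -0.0585  0.1952] [0.27, -0.05, 0.23]
88 [ 0.549  -0.0495  0.1958] [0.26, -0.04, 0.25]
91 [ 0.549  -0.0406  0.1959] [0.24, -0.05, 0.26]
94 [ 0.549  -0.0316  0.1956] [0.23, -0.04, 0.27]
97 [ 0.549  -0.0227  0.1948] [0.21, -0.04, 0.29]
```

View pics/s13c.png

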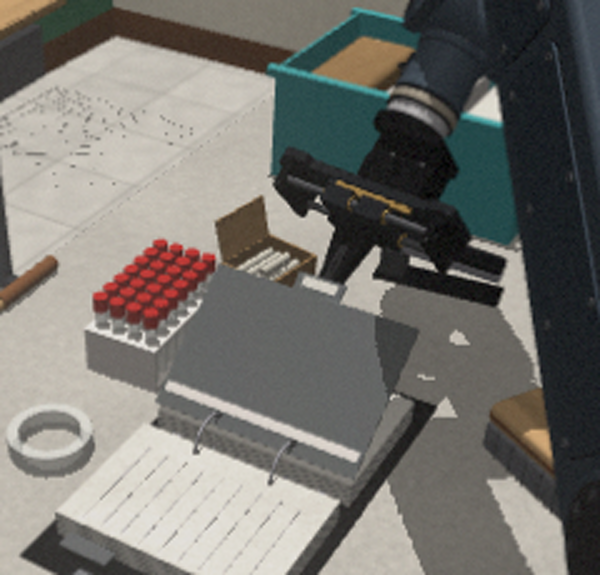

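The divider is at about 39°. I continue, slipping the tip a few mm deeper under the tab.

Request:
move_arm(moves=[{"hand": 0,"x": 0.3,"y": -0.03,"z": 0.03,"wx": 0,"wy": 0,"wz": 0},{"hand": 0,"x": 0.37,"y": -0.03,"z": 0.04,"wx": 0,"wy": 0,"wz": 0},{"hand": 0,"x": 0.36,"y": -0.03,"z": 0.06,"wx": 0,"wy": 0,"wz": 0},{"hand": 0,"x": 0.36,"y": -0.03,"z": 0.08,"wx": 0,"wy": 0,"wz": 0},{"hand": 0,"x": 0.35,"y": -0.04,"z": 0.05,"wx": 0,"wy": 0,"wz": 0},{"hand": 0,"x": 0.35,"y": -0.03,"z": 0.07,"wx": 0,"wy": 0,"wz": 0},{"hand": 0,"x": 0.35,"y": -0.04,"z": 0.08,"wx": 0,"wy": 0,"wz": 0},{"hand": 0,"x": 0.34,"y": -0.04,"z": 0.11,"wx": 0,"wy": 0,"wz": 0},{"hand": 0,"x": 0.33,"y": -0.03,"z": 0.12,"wx": 0,"wy": 0,"wz": 0}])

```text
time_s: 17.8
position: [0.5533, -0.0999, 0.1588]
tcp_rot: [[0.082, 0.992, 0.093], [0.664, -0.124, 0.737], [0.743, 0.001, -0.669]]
force: [-0.1, -1.0, 0.0]
opening: 0.003
```

```bash
sed -i 's/rad=.171/rad=.166/' path.py; python3 v2.py 14; python3 path.py 'list(range(67,127,3))' 0.549
```

```text
angle hist [(64, 584), (68, 268)]
{'time_s': 17.85, 'joint_positions': [-43.364, 41.074, 88.695, 37.05, 84.879, -51.584], 'position': [0.553, -0.099, 0.16], 'tcp_rot': [[0.082, 0.992, 0.092], [0.663, -0.123, 0.738], [0.744, 0.001, -0.668]], 'force': [-0.74, -0.208, 0.269], 'moment': [-0.45, 0.003, 0.033], 'opening': 0.001}
{'time_s': 17.85, 'joint_positions': [-43.364, 41.074, 88.695, 37.05, 84.879, -51.584], 'position': [0.553, -0.099, 0.16], 'tcp_rot': [[0.082, 0.992, 0.092], [0.663, -0.123, 0.738], [0.744, 0.001, -0.668]], 'force': [-0.74, -0.208, 0.269], 'moment': [-0.45, 0.003, 0.033], 'opening': 0.001}
tip [ 0.55123361 -0.11439652  0.17398848]
67 [ 0.549  -0.1083  0.1772] [0.25, -0.12, 0.08]
70 [ 0.549  -0.1002  0.1805] [0.31, -0.04, 0.16]
73 [ 0.549  -0.092   0.1833] [0.3, -0.04, 0.16]
76 [ 0.549  -0.0837  0.1857] [0.3, -0.04, 0.19]
79 [ 0.549  -0.0752  0.1876] [0.28, -0.04, 0.19]
82 [ 0.549  -0.0666  0.1891] [0.27, -0.04, 0.22]
85 [ 0.549  -0.058   0.1902] [0.26, -0.05, 0.22]
88 [ 0.549  -0.0493  0.1908] [0.25, -0.04, 0.24]
91 [ 0.549  -0.0407  0.1909] [0.23, -0.04, 0.26]
94 [ 0.549  -0.032   0.1906] [0.22, -0.04, 0.26]
97 [ 0.549  -0.0233  0.1898] [0.21, -0.05, 0.28]
100 [ 0.549  -0.0147  0.1886] [0.19, -0.04, 0.28]
103 [ 0.549  -0.0062  0.187 ] [0.18, -0.04, 0.3]
106 [0.549  0.0023 0.1848] [0.16, -0.04, 0.31]
109 [0.549  0.0106 0.1823] [0.14, -0.04, 0.31]
112 [0.549  0.0187 0.1793] [0.13, -0.04, 0.32]
115 [0.549  0.0267 0.1759] [0.11, -0.04, 0.33]
118 [0.549  0.0345 0.1721] [0.1, -0.04, 0.33]
121 [0.549  0.0421 0.1679] [0.07, -0.04, 0.34]
124 [0.549  0.0502 0.164 ] [0.1, -0.04, 0.34]
```

View pics/s14c.png

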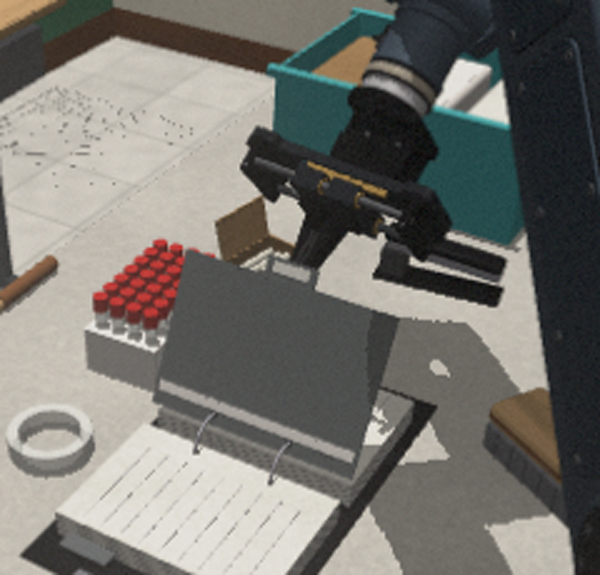

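Request:
move_arm(moves=[{"hand": 0,"x": 0.25,"y": -0.04,"z": 0.08,"wx": 0,"wy": 0,"wz": 0},{"hand": 0,"x": 0.31,"y": -0.04,"z": 0.16,"wx": 0,"wy": 0,"wz": 0},{"hand": 0,"x": 0.3,"y": -0.04,"z": 0.16,"wx": 0,"wy": 0,"wz": 0},{"hand": 0,"x": 0.3,"y": -0.04,"z": 0.19,"wx": 0,"wy": 0,"wz": 0},{"hand": 0,"x": 0.28,"y": -0.04,"z": 0.19,"wx": 0,"wy": 0,"wz": 0},{"hand": 0,"x": 0.27,"y": -0.04,"z": 0.22,"wx": 0,"wy": 0,"wz": 0},{"hand": 0,"x": 0.26,"y": -0.05,"z": 0.22,"wx": 0,"wy": 0,"wz": 0},{"hand": 0,"x": 0.25,"y": -0.04,"z": 0.24,"wx": 0,"wy": 0,"wz": 0},{"hand": 0,"x": 0.23,"y": -0.04,"z": 0.26,"wx": 0,"wy": 0,"wz": 0},{"hand": 0,"x": 0.22,"y": -0.04,"z": 0.26,"wx": 0,"wy": 0,"wz": 0}])

```text
time_s: 18.85
position: [0.5533, -0.0177, 0.1749]
tcp_rot: [[0.082, 0.992, 0.093], [0.664, -0.124, 0.737], [0.743, 0.001, -0.669]]
force: [-0.9, -0.9, 0.3]
opening: 0.006
```

```bash
sed -i 's/rad=.166/rad=.163/' path.py; python3 v2.py 15; python3 path.py 'list(range(97,157,3))' 0.545
```

```text
angle hist [(92, 87), (96, 613)]
{'time_s': 18.9, 'joint_positions': [-37.325, 37.428, 94.483, 40.687, 80.384, -49.307], 'position': [0.553, -0.016, 0.175], 'tcp_rot': [[0.082, 0.992, 0.091], [0.663, -0.123, 0.739], [0.744, -0.0, -0.668]], 'force': [0.065, 0.579, 0.576], 'moment': [-0.425, -0.025, -0.037], 'opening': 0.007}
{'time_s': 18.9, 'joint_positions': [-37.325, 37.428, 94.483, 40.687, 80.384, -49.307], 'position': [0.553, -0.016, 0.175], 'tcp_rot': [[0.082, 0.992, 0.091], [0.663, -0.123, 0.739], [0.744, -0.0, -0.668]], 'force': [0.065, 0.579, 0.576], 'moment': [-0.425, -0.025, -0.037], 'opening': 0.007}
tip [ 0.55077213 -0.03209621  0.18941518]
97 [ 0.545  -0.0237  0.1869] [0.13, -0.27, 0.3]
100 [ 0.545  -0.0152  0.1857] [0.19, -0.04, 0.28]
103 [ 0.545  -0.0068  0.184 ] [0.17, -0.04, 0.29]
106 [0.545  0.0014 0.182 ] [0.16, -0.04, 0.3]
109 [0.545  0.0096 0.1795] [0.14, -0.04, 0.31]
112 [0.545  0.0176 0.1765] [0.13, -0.04, 0.31]
115 [0.545  0.0255 0.1732] [0.1, -0.04, 0.32]
118 [0.545  0.0331 0.1694] [0.1, -0.04, 0.33]
121 [0.545  0.0406 0.1653] [0.07, -0.04, 0.33]
124 [0.545  0.0485 0.1615] [0.1, -0.04, 0.33]
127 [0.545  0.0577 0.1591] [0.17, -0.04, 0.34]
130 [0.545  0.0666 0.1563] [0.15, -0.04, 0.34]
133 [0.545  0.0752 0.1531] [0.14, -0.05, 0.34]
136 [0.545  0.0835 0.1497] [0.11, -0.04, 0.34]
139 [0.545  0.0915 0.1459] [0.1, -0.04, 0.33]
142 [0.545  0.098  0.1404] [0.01, -0.03, 0.34]
145 [0.545  0.1031 0.1336] [-0.07, -0.02, 0.33]
148 [0.545  0.1079 0.1265] [-0.08, -0.03, 0.33]
151 [0.545  0.1123 0.1192] [-0.1, -0.02, 0.33]
154 [0.545  0.1163 0.1116] [-0.12, -0.02, 0.32]
```

View pics/s15c.png

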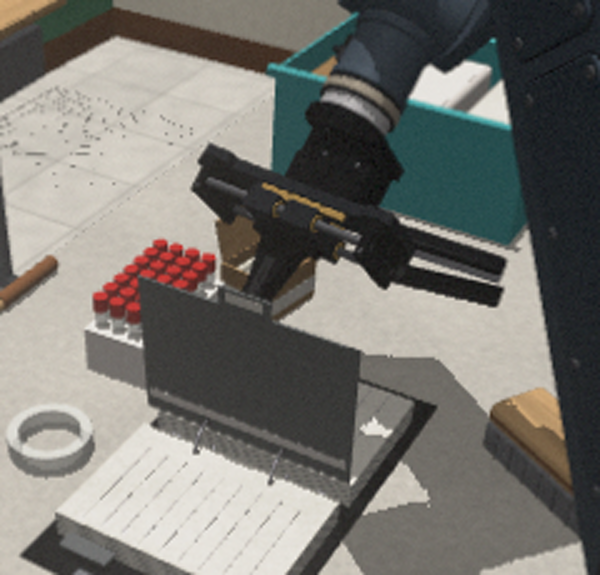

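The divider is just past upright, at about 95°. I keep pushing it slowly with the tip.

Request:
move_arm(moves=[{"hand": 0,"x": 0.13,"y": -0.05,"z": 0.26,"wx": 0,"wy": 0,"wz": 0},{"hand": 0,"x": 0.19,"y": -0.04,"z": 0.28,"wx": 0,"wy": 0,"wz": 0},{"hand": 0,"x": 0.17,"y": -0.04,"z": 0.28,"wx": 0,"wy": 0,"wz": 0},{"hand": 0,"x": 0.16,"y": -0.04,"z": 0.28,"wx": 0,"wy": 0,"wz": 0},{"hand": 0,"x": 0.14,"y": -0.04,"z": 0.28,"wx": 0,"wy": 0,"wz": 0},{"hand": 0,"x": 0.12,"y": -0.04,"z": 0.27,"wx": 0,"wy": 0,"wz": 0},{"hand": 0,"x": 0.09,"y": -0.04,"z": 0.27,"wx": 0,"wy": 0,"wz": 0},{"hand": 0,"x": 0.08,"y": -0.04,"z": 0.26,"wx": 0,"wy": 0,"wz": 0},{"hand": 0,"x": 0.06,"y": -0.04,"z": 0.26,"wx": 0,"wy": 0,"wz": 0}])

```text
time_s: 19.8
position: [0.5522, 0.047, 0.155]
tcp_rot: [[0.082, 0.992, 0.093], [0.664, -0.124, 0.737], [0.743, 0.001, -0.669]]
force: [0.6, -0.9, -0.5]
opening: 0.003
```

```bash
python3 v2.py 16; python3 path.py 'list(range(119,160,2))' 0.545
```

```text
angle hist [(0, 175), (116, 47), (120, 310)]
{'time_s': 19.85, 'joint_positions': [-31.97, 37.876, 99.024, 44.544, 74.096, -49.841], 'position': [0.551, 0.048, 0.155], 'tcp_rot': [[0.083, 0.992, 0.091], [0.663, -0.123, 0.738], [0.744, -0.0, -0.668]], 'force': [-0.695, 0.498, 0.371], 'moment': [-0.412, -0.047, 0.009], 'opening': 0.004}
{'time_s': 19.85, 'joint_positions': [-31.97, 37.876, 99.024, 44.544, 74.096, -49.841], 'position': [0.551, 0.048, 0.155], 'tcp_rot': [[0.083, 0.992, 0.091], [0.663, -0.123, 0.738], [0.744, -0.0, -0.668]], 'force': [-0.695, 0.498, 0.371], 'moment': [-0.412, -0.047, 0.009], 'opening': 0.004}
tip [0.54948528 0.03215137 0.16905049]
119 [0.545  0.0356 0.1681] [0.05, -0.2, 0.11]
121 [0.545  0.0406 0.1653] [0.05, -0.02, 0.22]
123 [0.545  0.0454 0.1623] [0.04, -0.02, 0.23]
125 [0.545  0.0516 0.1607] [0.11, -0.03, 0.22]
127 [0.545  0.0576 0.1591] [0.11, -0.03, 0.22]
129 [0.545  0.0636 0.1572] [0.11, -0.03, 0.23]
131 [0.545  0.0695 0.1552] [0.09, -0.03, 0.22]
133 [0.545  0.0752 0.1531] [0.09, -0.03, 0.23]
135 [0.545  0.0808 0.1508] [0.08, -0.03, 0.23]
137 [0.545  0.0862 0.1484] [0.07, -0.02, 0.22]
139 [0.545  0.0915 0.1458] [0.07, -0.03, 0.23]
141 [0.545  0.0962 0.1426] [0.03, -0.02, 0.22]
143 [0.545  0.0997 0.1382] [-0.04, -0.02, 0.22]
145 [0.545  0.1031 0.1336] [-0.05, -0.02, 0.23]
147 [0.545  0.1063 0.1289] [-0.05, -0.01, 0.22]
149 [0.545  0.1094 0.1241] [-0.06, -0.02, 0.22]
151 [0.545  0.1123 0.1192] [-0.07, -0.01, 0.21]
153 [0.545  0.115  0.1142] [-0.08, -0.02, 0.22]
155 [0.545  0.1175 0.1091] [-0.08, -0.01, 0.21]
157 [0.545  0.1199 0.1039] [-0.1, -0.01, 0.2]
159 [0.545  0.122  0.0986] [-0.1, -0.01, 0.21]
```

View pics/s16c.png

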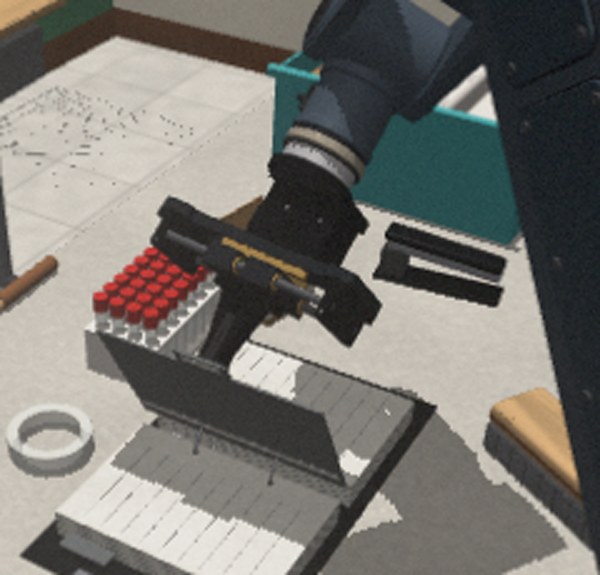

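Request:
move_arm(moves=[{"hand": 0,"x": 0.05,"y": -0.03,"z": 0.2,"wx": 0,"wy": 0,"wz": 0},{"hand": 0,"x": 0.05,"y": -0.03,"z": 0.22,"wx": 0,"wy": 0,"wz": 0},{"hand": 0,"x": 0.05,"y": -0.03,"z": 0.22,"wx": 0,"wy": 0,"wz": 0},{"hand": 0,"x": 0.05,"y": -0.03,"z": 0.22,"wx": 0,"wy": 0,"wz": 0},{"hand": 0,"x": 0.05,"y": -0.03,"z": 0.22,"wx": 0,"wy": 0,"wz": 0},{"hand": 0,"x": 0.05,"y": -0.03,"z": 0.22,"wx": 0,"wy": 0,"wz": 0},{"hand": 0,"x": 0.04,"y": -0.03,"z": 0.22,"wx": 0,"wy": 0,"wz": 0},{"hand": 0,"x": 0.03,"y": -0.03,"z": 0.22,"wx": 0,"wy": 0,"wz": 0},{"hand": 0,"x": 0.02,"y": -0.02,"z": 0.22,"wx": 0,"wy": 0,"wz": 0},{"hand": 0,"x": 0,"y": -0.02,"z": 0.22,"wx": 0,"wy": 0,"wz": 0}])

```text
time_s: 20.85
position: [0.5511, 0.0944, 0.1258]
tcp_rot: [[0.082, 0.992, 0.093], [0.664, -0.124, 0.737], [0.743, 0.001, -0.669]]
force: [0.1, 0.4, 0.0]
opening: 0.009
```

```bash
python3 v2.py 17; python3 path.py 'list(range(137,162,2))' 0.545
```

```text
angle hist [(0, 60), (136, 63), (180, 41)]
{'time_s': 20.9, 'joint_positions': [-27.66, 40.069, 101.989, 48.438, 68.483, -51.754], 'position': [0.551, 0.095, 0.125], 'tcp_rot': [[0.083, 0.992, 0.092], [0.664, -0.124, 0.738], [0.743, -0.0, -0.669]], 'force': [0.088, 0.613, -1.073], 'moment': [-0.436, -0.005, -0.028], 'opening': 0.002}
{'time_s': 20.9, 'joint_positions': [-27.66, 40.069, 101.989, 48.438, 68.483, -51.754], 'position': [0.551, 0.095, 0.125], 'tcp_rot': [[0.083, 0.992, 0.092], [0.664, -0.124, 0.738], [0.743, -0.0, -0.669]], 'force': [0.088, 0.613, -1.073], 'moment': [-0.436, -0.005, -0.028], 'opening': 0.002}
tip [0.54858369 0.07919976 0.13970436]
137 [0.545  0.0862 0.1484] [0.43, -0.18, -0.04]
139 [0.545  0.0915 0.1458] [0.07, -0.02, 0.23]
141 [0.545  0.0962 0.1426] [0.03, -0.03, 0.22]
143 [0.545  0.0997 0.1382] [-0.04, -0.01, 0.22]
145 [0.545  0.1031 0.1336] [-0.05, -0.02, 0.23]
147 [0.545  0.1063 0.1289] [-0.05, -0.02, 0.22]
149 [0.545  0.1094 0.1241] [-0.07, -0.01, 0.22]
151 [0.545  0.1123 0.1192] [-0.06, -0.02, 0.21]
153 [0.545  0.115  0.1142] [-0.08, -0.01, 0.22]
155 [0.545  0.1175 0.1091] [-0.09, -0.01, 0.21]
157 [0.545  0.1199 0.1039] [-0.09, -0.01, 0.2]
159 [0.545  0.122  0.0986] [-0.1, -0.01, 0.21]
161 [0.545  0.124  0.0933] [-0.1, -0.01, 0.2]
```

View pics/s17c.png

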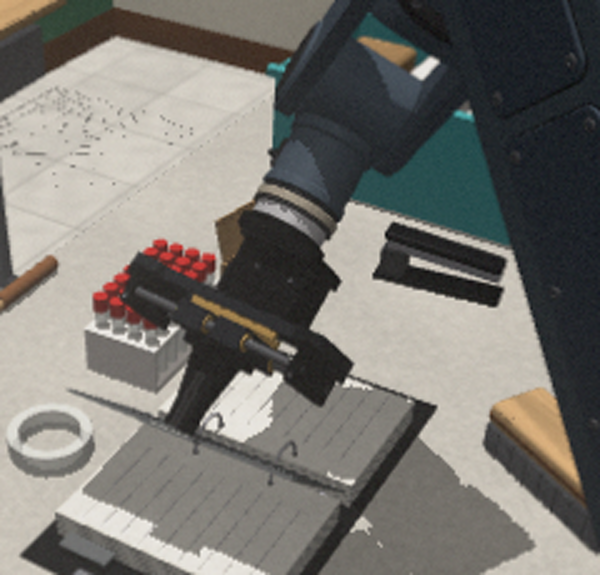

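The divider is at about 137° and edge-on to the side camera. I push on to about 155°, then let it sink.

Request:
move_arm(moves=[{"hand": 0,"x": 0,"y": -0.02,"z": 0.2,"wx": 0,"wy": 0,"wz": 0},{"hand": 0,"x": -0.02,"y": -0.02,"z": 0.2,"wx": 0,"wy": 0,"wz": 0},{"hand": 0,"x": -0.04,"y": -0.02,"z": 0.2,"wx": 0,"wy": 0,"wz": 0},{"hand": 0,"x": -0.05,"y": -0.02,"z": 0.2,"wx": 0,"wy": 0,"wz": 0},{"hand": 0,"x": -0.05,"y": -0.02,"z": 0.2,"wx": 0,"wy": 0,"wz": 0},{"hand": 0,"x": -0.06,"y": -0.02,"z": 0.2,"wx": 0,"wy": 0,"wz": 0},{"hand": 0,"x": -0.07,"y": -0.02,"z": 0.2,"wx": 0,"wy": 0,"wz": 0},{"hand": 0,"x": -0.08,"y": -0.01,"z": 0.2,"wx": 0,"wy": 0,"wz": 0}])

```text
time_s: 21.7
position: [0.5503, 0.1181, 0.092]
tcp_rot: [[0.082, 0.992, 0.093], [0.664, -0.124, 0.737], [0.743, 0.001, -0.669]]
force: [0.5, 0.7, 0.1]
opening: 0.005
```

```bash
python3 v2.py 18;python3 - <<'E'
from h import *
s=bot.read_state();R=np.array(s['tcp_rot']);print((np.array(s['position'])-.0215*R[:,2]).round(4))
E
```

```text
angle hist [(112, 48), (116, 43), (120, 52), (156, 414)]
{'time_s': 21.75, 'joint_positions': [-25.412, 43.382, 103.463, 51.501, 64.38, -54.819], 'position': [0.55, 0.118, 0.091], 'tcp_rot': [[0.083, 0.992, 0.092], [0.664, -0.124, 0.738], [0.743, -0.0, -0.669]], 'force': [0.442, -0.072, -1.076], 'moment': [-0.437, 0.003, 0.037], 'opening': 0.004}
[0.5479 0.1026 0.1057]
```

View pics/s18c.png

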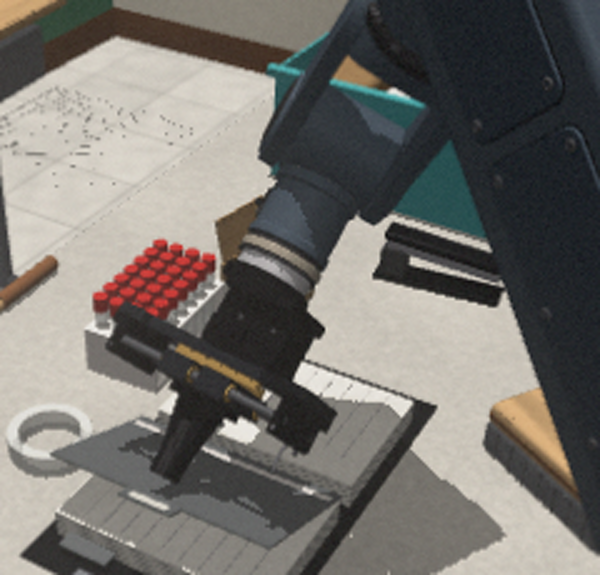

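It is at about 156°. I back the finger off along its axis and let the divider sink by itself.

Request:
move_arm(moves=[{"hand": 0,"x": 0.1,"y": 0,"z": -0.4,"wx": 0,"wy": 0,"wz": 0},{"hand": 0,"x": 0.4,"y": 0,"z": -0.8,"wx": 0,"wy": 0,"wz": 0},{"hand": 0,"x": 0.4,"y": 0,"z": -0.8,"wx": 0,"wy": 0,"wz": 0},{"hand": 0,"x": 0.4,"y": 0,"z": -0.8,"wx": 0,"wy": 0,"wz": 0},{"hand": 0,"x": 0,"y": 0,"z": -0.8,"wx": 0,"wy": 0,"wz": 0},{"hand": 0,"x": 0,"y": 0,"z": -0.8,"wx": 0,"wy": 0,"wz": 0},{"hand": 0,"x": 0,"y": 0,"z": 0,"wx": 0,"wy": 0,"wz": 0},{"hand": 0,"x": 0,"y": 0,"z": 0,"wx": 0,"wy": 0,"wz": 0},{"hand": 0,"x": 0,"y": 0,"z": 0,"wx": 0,"wy": 0,"wz": 0},{"hand": 0,"x": 0,"y": 0,"z": 0,"wx": 0,"wy": 0,"wz": 0},{"hand": 0,"x": 0,"y": 0,"z": 0,"wx": 0,"wy": 0,"wz": 0},{"hand": 0,"x": 0,"y": 0,"z": 0,"wx": 0,"wy": 0,"wz": 0}])

```text
time_s: 22.95
position: [0.5425, 0.0588, 0.1898]
tcp_rot: [[0.083, 0.992, 0.092], [0.664, -0.124, 0.738], [0.744, 0.0, -0.669]]
force: [0.9, -0.5, -0.2]
opening: 0.004
```

```bash
python3 v2.py 19
```

```text
angle hist [(0, 356), (180, 507)]
{'time_s': 23.0, 'joint_positions': [-31.497, 33.876, 99.71, 44.221, 76.174, -47.223], 'position': [0.543, 0.059, 0.19], 'tcp_rot': [[0.083, 0.992, 0.092], [0.664, -0.124, 0.738], [0.743, 0.0, -0.669]], 'force': [0.397, -0.809, 0.693], 'moment': [-0.45, 0.029, -0.004], 'opening': 0.007}
```

View pics/s19c.png

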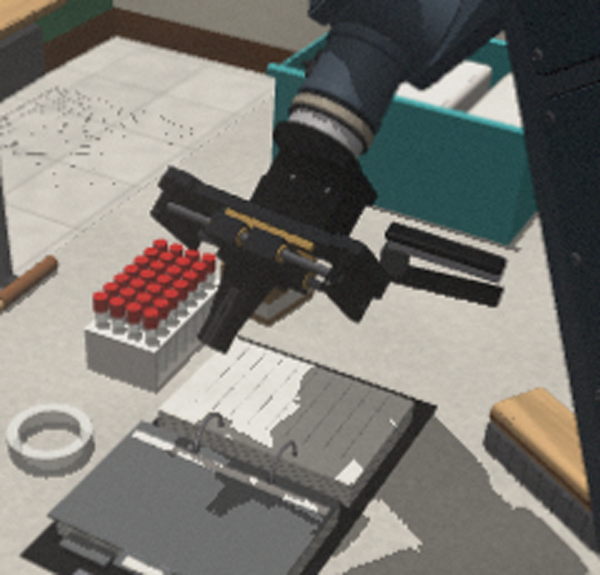

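The divider now lies on the left page at about 180°. I raise the arm a little more, let things settle, and run the final checks.

Request:
move_arm(moves=[{"hand": 0,"x": 0,"y": 0,"z": -0.8,"wx": 0,"wy": 0,"wz": 0},{"hand": 0,"x": 0,"y": 0,"z": -0.8,"wx": 0,"wy": 0,"wz": 0},{"hand": 0,"x": 0,"y": 0,"z": -0.8,"wx": 0,"wy": 0,"wz": 0},{"hand": 0,"x": 0,"y": 0,"z": -0.8,"wx": 0,"wy": 0,"wz": 0},{"hand": 0,"x": -0.8,"y": 0,"z": -0.4,"wx": 0,"wy": 0,"wz": 0},{"hand": 0,"x": -0.8,"y": 0,"z": -0.4,"wx": 0,"wy": 0,"wz": 0},{"hand": 0,"x": -0.8,"y": 0,"z": -0.6,"wx": 0,"wy": 0,"wz": 0},{"hand": 0,"x": -0.8,"y": 0,"z": -0.6,"wx": 0,"wy": 0,"wz": 0},{"hand": 0,"x": 0,"y": 0,"z": 0,"wx": 0,"wy": 0,"wz": 0},{"hand": 0,"x": 0,"y": 0,"z": 0,"wx": 0,"wy": 0,"wz": 0}])

```text
time_s: 24.0
position: [0.524, -0.0905, 0.2176]
tcp_rot: [[0.083, 0.992, 0.093], [0.663, -0.125, 0.738], [0.744, 0.0, -0.668]]
force: [-0.3, 0.7, 0.3]
opening: 0.005
```

```bash
python3 - <<'E'
from h import *
c=cap('top','top20');cv2.imwrite('pics/top20c.png',cv2.resize(c['image'][130:330,230:500,::-1],None,fx=2.9,fy=2.9,interpolation=cv2.INTER_CUBIC))
s=cap('side','side20');st()
for n,q in (('top',c),('side',s)):
    W=cloud(q);x,y,z=W[...,0],W[...,1],W[...,2]
    m=(x>.45)&(x<.65)&(y>-.02)&(y<.12)&(z>.01)&(z<.1);print(n,'left page z pct',np.percentile(z[m],[5,50,95]).round(4))
    for y0 in (0,.04,.08,.11): print('  y',y0,np.median(z[m&(abs(y-y0)<.01)]).round(4))
    m=(z>0.032)&(z<0.055)&(y>0.158)&(y<0.3)&(x>0.4)&(x<0.65);P=W[m]
    if len(P)>20:print(n,'er',cv2.minAreaRect(P[:,:2].astype(np.float32)))
g=cv2.cvtColor(c['image'],cv2.COLOR_RGB2GRAY)
a=load('top0')['image'].astype(int);b=c['image'].astype(int);d=np.abs(a-b).max(2)
for nm,(u0,v0,u1,v1) in dict(holder=(255,138,292,182),tape=(310,152,345,190),rack=(368,145,432,186),book=(115,185,190,285),small=(285,296,322,314),binderTL=(280,190,294,210),binderBL=(280,265,294,282)).items():
    print(nm,'changed px',int((d[v0:v1,u0:u1]>40).sum()))
E
```

```text
{'time_s': 24.1, 'joint_positions': [-44.689, 34.494, 91.218, 36.139, 88.749, -49.97], 'position': [0.524, -0.09, 0.218], 'tcp_rot': [[0.082, 0.992, 0.092], [0.663, -0.123, 0.738], [0.744, 0.001, -0.668]], 'force': [0.544, 0.032, -0.625], 'moment': [-0.411, -0.029, -0.026], 'opening': 0.007}
top left page z pct [0.0267 0.0328 0.0388]
  y 0 0.0327
  y 0.04 0.0327
  y 0.08 0.0329
  y 0.11 0.0327
top er ((0.5305262207984924, 0.19407939910888672), (0.04577867314219475, 0.118135467171669), 89.97976684570312)
side left page z pct [0.0301 0.0326 0.0347]
  y 0 0.0326
  y 0.04 0.0326
  y 0.08 0.0325
  y 0.11 0.0323
side er ((0.527060866355896, 0.1940077245235443), (0.048600368201732635, 0.12014050036668777), 89.88401794433594)
holder changed px 0
tape changed px 0
rack changed px 0
book changed px 0
small changed px 0
binderTL changed px 12
binderBL changed px 0
```

View pics/top20c.png

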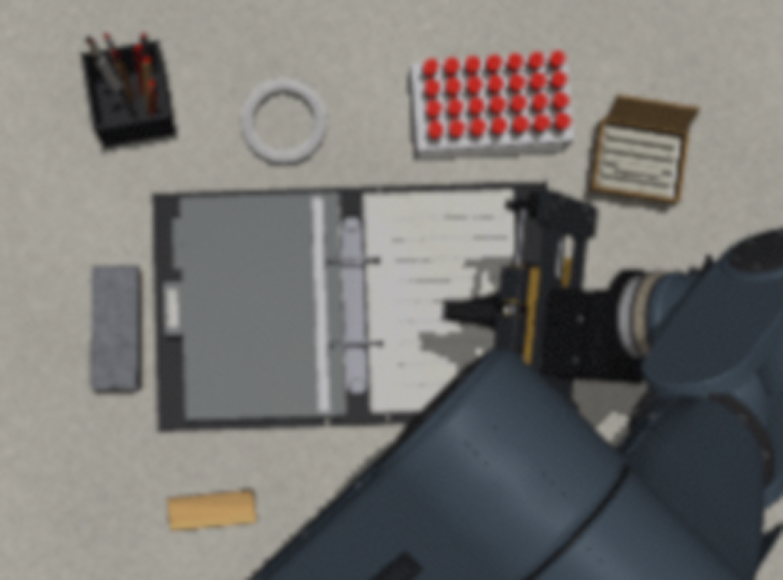

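View pics/side20.png

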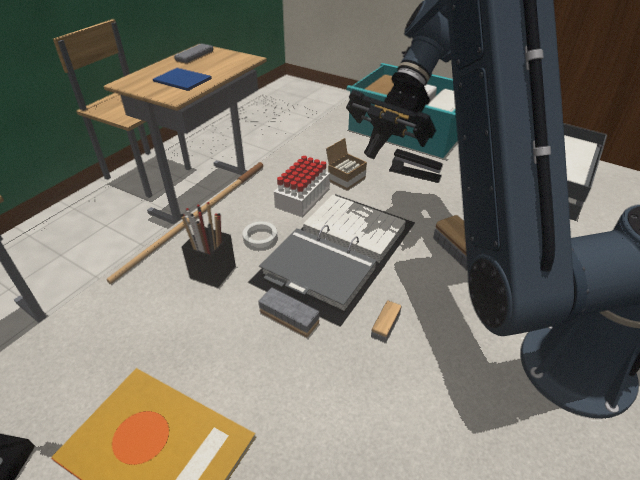

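The top view shows the divider flat on the left page with its tab at (172,308), and the eraser clear of the binder at (115,328). The sheet is an even 32–33 mm high. I'm handing it in.

```bash
python3 -c "
from rig import order
print(order.hand_in())"
```

```text
the job is handed in; nothing more can be done
None
```

The binder is ready at its next section, and I handed the job in at about 24 s of the 58 s allowed.

- **Eraser:** I pushed the 120 x 46 mm eraser off the left page with two spread fingertips. It tipped over at the page edge and now lies felt side up. It is flat on the bare desk, about 12 mm clear of the cover, as both the top and side cameras show.
- **Divider:** I slipped a fingertip under the tab, raised the divider slowly past upright and pushed it to about 156°. I then backed the finger off and the divider sank flat by itself. It measures an even 32–33 mm high over the left page in both cameras.
- **Failed first try:** My first attempt to get under the tab missed and touched nothing. The real fingertips end about 21.5 mm short of the reported TCP. I measured this in the images, corrected for it, and the second try worked.
- **Other things:** The holder, tape, rack, textbook and small eraser show no changed pixels between the first and last top views. The carton and stapler I compared only by eye; they look unmoved. At the binder's two left corners the only change, at the far one, is 12 pixels, which I put down to the divider now lying over that tab. Force readings between moves stayed at noise level, about 1 N.

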